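Cap, tray and log a batch of network jacks

TASK

Snap the white caps of all the green jacks home with the bench press, never with the fingers: load the jacks in the index table's nests, turn the table notch by notch to bring each under the red plunger, and push the plunger down to its stop. Then set the finished jacks upright in the blue tray, and only after that log the batch by pressing the tester's red end button fully in while its nose is braced squarely against the fence. Leave the tester there against the fence, and do not disturb the reel, screwdriver or carton.

Things in the scene. Friction and masses are not known exactly. Their poses are not given: they have to be found in the camera images.
- jack1: Green network jack module, housing 34 long (x) x 22 wide (y) x 24 mm tall, 50 g, origin at the centre of its underside, z up. A white snap cap (24 x 13 mm) stands out of the middle of its top: cap top 32 mm above the underside when open, 26 mm when home. Grip the housing across its 22 mm width, within the lower 24 mm, clear of the cap. May be absent.
- jack2: As jack1. May be absent.
- jack3: As jack1. May be absent.
- cap1 (a joint): Travel of jack1's cap into its housing, 0 = open as supplied, 0.006 m = the very end of its travel; stiff (5 N friction), it stays where it is pushed. A full stroke of the press leaves it at about 0.0056.
- cap2 (a joint): As cap1, for jack2.
- cap3 (a joint): As cap1, for jack3.
- turret (a joint): Angle of the round index table (aluminium disc, diameter 260 mm, top 40 mm above the bench) about its vertical axis, rad, positive counter-clockwise from above; 0 at the start, free to about +-6.4. Spring detents hold it at every multiple of 60 deg (1.047 rad), needing up to 0.25 N m to leave a notch; released within about 20 deg of a notch it settles into it.
- turret_grip (a point): Middle of the black bar knob on the index table's axis, 88 mm above the bench; the bar is 52 long x 14 wide x 32 mm tall (72 to 104 mm above the bench), on a 26 mm post. This frame turns with the table: x along the bar, z up.
- nest1 (a point): Floor centre of the first nest on the index table, 40 mm above the bench, 100 mm from the table's axis. A nest is a 40 mm (radial) x 28 mm (tangential) pocket with walls 6 mm high and 3 mm thick, orange floor; a jack lies in it with its long axis radial, either way round. At turret angle 0 the first nest is 60 deg clockwise (seen from above) of the press plunger, so it is under the plunger at turret = +1.047.
- nest2 (a point): As nest1, 60 deg further clockwise: under the plunger at turret = +2.094.
- nest3 (a point): As nest1, 60 deg further clockwise: under the plunger at turret = +3.142.
- indexer: The fixed machine: base, index table and blue press frame. Origin on the bench on the table's axis; x points from the axis to the press plunger, which stands 100 mm out. The press arm (36 mm wide, 109 to 133 mm above the bench) comes inward from a column (60 mm wide) at 157 to 193 mm from the axis, to a guide of radius 17 mm (up to 139 mm high) around the plunger.
- plunger_top (a point): Centre of the top face of the red press knob (diameter 38 mm), 180 mm above the bench at rest, moves with the plunger. The foot below (diameter 22 mm) stands 86 mm above the bench at rest, 14 mm above an open cap in a nest.
- plunger (a joint): Press plunger travel downward: 0 at rest, 0.020 m at its stop. Sprung: 4 N at the start to 9 N at the stop, plus 5 N while it pushes a cap. It springs back.
- tray: Blue tray for finished jacks, loose, 0.5 kg, 200 (x) x 110 (y) x 18 mm, walls 4 mm; origin at the centre of its underside; inner floor 4 mm above it.
- tester: Loose yellow hand tester lying screen up, 120 (x) x 60 (y) x 32 mm, 0.35 kg, origin at the centre of its underside, x from the button end to the nose. It slides easily on the bench.
- tester_nose (a point): Centre of the tester's flat nose, the end away from its button, 16 mm above the bench.
- button_face (a point): Centre of the outer face of the red round button (diameter 20 mm) on the tester's end, 18 mm above the bench, 10 mm out from the case when not pressed; it is pushed in along the tester's +x.
- log_button (a joint): Button travel: 0 out, 0.005 m fully in. Sprung: 2 N at the start, 5.6 N fully in, springs back.
- fence: Fixed aluminium fence bar on the bench, 130 wide (y), 16 thick, 34 mm tall. Origin at the foot of the middle of its front face; x points into the fence, away from the robot.
- reel: Bystander: wooden wire reel, diameter 64, 40 mm tall; origin under its centre.
- driver: Bystander: orange screwdriver lying on the bench, 160 mm long along its x.
- carton: Bystander: cardboard carton 90 x 120 x 45 mm; origin under its centre.
There are look-alikes about, which are no part of the job. Of the things that look like the fence, the largest one is meant.

How it is judged (in metres and radians):
On the way, in this order (a step that is already met when the one before it is completed fails the run):
1. a jack sits in a nest under the press plunger (((horizontal distance between jack1 and plunger_top below 0.008 m and height (world z) of jack1 between 0.036 and 0.046 m) or (horizontal distance between jack2 and plunger_top below 0.008 m and height (world z) of jack2 between 0.036 and 0.046 m) or (horizontal distance between jack3 and plunger_top below 0.008 m and height (world z) of jack3 between 0.036 and 0.046 m))), for 0.2 s.
2. every cap is home, the last one with the plunger at its stop (value of joint each of cap1, cap2, cap3 above 0.0045 m and value of joint plunger above 0.0175 m), for 0.1 s.
3. every jack stands upright in the tray (x of jack1 in the frame of tray between -0.088 and 0.088 m and y of jack1 in the frame of tray between -0.043 and 0.043 m and z of each of jack1, jack2, jack3 in the frame of tray below 0.01 m and angle between each of jack1, jack2, jack3's own z axis and vertical below 0.15 rad and x of jack2 in the frame of tray between -0.088 and 0.088 m and y of jack2 in the frame of tray between -0.043 and 0.043 m and x of jack3 in the frame of tray between -0.088 and 0.088 m and y of jack3 in the frame of tray between -0.043 and 0.043 m), for 0.2 s.
4. the tester's button is fully in while its nose is against the fence (value of joint log_button above 0.004 m and x of tester_nose in the frame of fence above -0.005 m and y of tester_nose in the frame of fence between -0.05 and 0.05 m and angle between the x axis of tester and the x axis of fence, either way round below 0.15 rad), for 0.1 s.
At the end, for the whole second after the job is handed in: Every jack present stands upright (within 0.15 rad) on the tray's floor, its cap at least 4.5 mm in; the tester's nose is within 5 mm of the fence and 50 mm of its middle; plunger and button are released; all is at rest (all of step 3 and value of joint each of cap1, cap2, cap3 above 0.0045 m and x of tester_nose in the frame of fence above -0.005 m and y of tester_nose in the frame of fence between -0.05 and 0.05 m and linear speed of each of jack1, jack2, jack3, tester below 0.03 m/s and value of joint plunger below 0.003 m and value of joint log_button below 0.002 m); the robot touches nothing.
It fails at once if the fingers press on a cap (over 4 N) (contact force between the fingers and cap1 above 4 N or contact force between the fingers and cap2 above 4 N or contact force between the fingers and cap3 above 4 N).
It fails at once if a bystander is moved more than 30 mm (distance of any of reel, driver, carton from where it was at the start of the episode above 0.03 m).
Of jack1, jack2, jack3 only 2 to 3 are there at a start; the rules pass over those that are not, and their reading is None.
At some moment in a run one of tester, tray may be knocked a few centimetres aside while the robot is not near it.
It also fails if it takes over 210 s, if anything falls off the work surface, if the arm or the gripper's body presses on something with over 40 N, if the wrist force passes 120 N, or if a joint passes its speed limit or range.

ROBOT

A 6-joint arm with a two-finger parallel gripper is mounted at the origin on the work surface. World frame = base frame: x ahead of the robot, y to its left, z up, the work surface at z = 0. Lengths are in m, angles in degrees, forces in N, time in s.
With the tool pointing down it reaches from about 0.3 to 0.75 m from the base axis. Payload 8.5 kg.
Tool frame: the origin (TCP) lies at the very end of the fingers, on their centre line; the grasp point (between the pads) lies 19 mm behind it; z points along the fingers, y is the line along which they close (so a half turn about z gives the same grasp; the last joint's range is limited). The gripper opens to 85 mm and grips with 20 to 120 N. Pads are 22 mm wide; open, the fingers measure 114 mm over their backs; the gripper's body (76 mm by 85 mm) begins 54 mm behind the grasp point. The pads swing forward as they close: fully open they stand 13 mm farther back than shut.
Start: joints at [-88.253, 21.807, 74.336, -0, 83.858, -12.336], TCP at [0.134, -0.533, 0.231] pointing down, gripper open.
Joint ranges: [-178.18, 178.18], [-50.72, 133.34], [12.68, 142.11], [-81.47, 261.47], [9.98, 163.14], [-165.26, 165.26]. Speed limits (degrees/s): [136.94, 136.94, 180, 180, 180, 180].

INTERFACE

Orientations are given as a 3x3 rotation matrix whose columns are the frame's x, y, z axes.
In Python, from rig import env gives the robot as it stands.
- The arm moves only by the tool move_arm, never from a script. Its argument "plan" is a list of rows, each a list of 7 numbers: the turn, a rotation vector about the tool's x, y, z in degrees, then the shift along the tool's x, y, z in cm, then the gripper command: -1 is shut, 1 is fully open, values between are in proportion. In form: [[ax, ay, az, tx, ty, tz, jaw], ...]. A call has 1 to 5 rows; each row is the pose to reach, as a shift and turn from the pose commanded when the call began, along the tool's axes at that moment; what a row does not reach only later rows make up. A row lasts 1/10 s, in which the tool goes at most 50 mm and 8.59 degrees, less where a joint would pass 70% of its speed; a pose out of reach is approached as far as the arm can. A call with a gripper value outside its range is refused whole. The fingers move at their own pace and stop on an object; "squeeze" is the grip in N (left out, the last holds). Time passes only in rows, so rows that repeat a pose let the fingers close. It gives the time, the measured TCP pose, the force, the opening and the grip force at its end, in the units of the state.
- env.observe(): the state, without advancing time (a new reading comes with each control period).
- env.get_image(name): name is "scene" or "top" or "wrist"; returns a dict with "color" (480x640x3 uint8, red, green, blue), "fov_y" (degrees; the focal length in pixels is half the picture's height over the tangent of half this angle, whatever the lens; pixels are square), "cx", "cy" (the principal point, pixels), "R" (3x3) and "t" (3): a world point X has camera coordinates R X + t. Camera axes: x right, y down, z forward; pixel columns grow to the right and rows downward; lengths in m; the calibration is good to about 2 mm. A picture is of the moment at which its call begins. There is no depth.
- env.close_job(): hands the job in; it is judged then, once.
Trained networks look in a picture, given as the dict that the camera call returned (one of the last four; its "shot" number tells which), for a name from the list of things; names that differ only in an ending like _2 or _b are one class to them, and where a whole thing is asked for, a point or a joint stands for the part that bears it (a point fixed in the world has none). Each returns a list of dicts, best first, with "conf" (0 to 1); they miss things now and then, are a little off and sometimes report something else, mostly with a low value. They report only what shows in the picture. A call takes as long as a camera call. They do not tell look-alikes from the thing itself.
- env.outline_of(target, picture): "mask" (480x640 bool, what is visible of it) and "bbox" ([centre column, centre row, width, height] in pixels, round what is visible of it).
- env.tip_of(target, picture): "pixel" ([column, row] in pixels: a listed point, or the origin of a listed thing).
The state is a dict: "time_s": time; "q": joint angles; "qvel": joint speeds; "joint_efforts": joint torques, N m; "position": TCP position; "tool_rot": TCP orientation; "ft_force": force on the tool from outside, world axes, zero at the start; "wrist_torque": the same for the moment, N m; "grip_width": finger opening in m; "gripper_force": force on a finger pad.
Only numpy, scipy, OpenCV 4.12 (cv2) and the standard library are available. Lean on these libraries where they do the work, as an engineer would, in place of code of your own. Each camera call takes 0.05 s, during which the arm holds its last target. There are 200 camera calls.

## Working session

There is one attempt and no reset: what is moved stays moved. The work goes in short steps, Python scripts to look and compute and a tool call to move; the robot and the scene stay as the last step left them, time stands still between calls to the robot, and variables do not carry over. Pictures are saved under pics/ and viewed, at most 14 in all, crops included, and the job is handed in when it is done.

Besides the shell and the picture viewer there is one more tool, called by a JSON object that holds its "name" and its "arguments", one argument or row to a line. move_arm: Moves the arm, as the interface text tells. Its arguments: {"type":"object","properties":{"plan":{"type":"array"},"squeeze":{"type":"number"}},"required":["plan"]}

```bash
ls; mkdir -p pics; python3 - <<'E'
from rig import env
import cv2,numpy as np
s=env.observe();print(s['time_s'],s['position'],np.round(s['tool_rot'],3).tolist(),s['grip_width'])
for n in('scene','top'):
    p=env.get_image(n);cv2.imwrite(f'pics/{n}0.png',p['color'][:,:,::-1])
    print(n,p['fov_y'],p['cx'],p['cy'],np.round(p['R'],4).tolist(),np.round(p['t'],4).tolist())
    for k in('jack1','tray','tester','tester_nose','button_face','fence','indexer','turret_grip','plunger_top','nest1','nest2','nest3','reel','driver','carton'):
        try:print(k,[(np.round(d['pixel']).tolist(),round(d['conf'],2)) for d in env.tip_of(k,p)][:6])
        except Exception as e:print(k,e)
E
```

```text
pics
0.0 [ 0.1338101  -0.5331697   0.23070838] [[0.97, 0.243, -0.0], [0.243, -0.97, 0.001], [0.0, -0.001, -1.0]] 0.08521072208727858
scene 48.42467912038899 321.6823208985749 240.33770487699633 [[0.2872, 0.9578, 0.0136], [0.7399, -0.2128, -0.6382], [-0.6083, 0.1933, -0.7698]] [-0.2444, -0.3117, 1.5947]
jack1 [([136.0, 266.0], 0.66), ([179.0, 247.0], 0.62)]
tray [([137.0, 327.0], 0.74), ([498.0, 253.0], 0.26)]
tester [([406.0, 230.0], 0.74), ([274.0, 310.0], 0.74)]
tester_nose [([427.0, 241.0], 0.93)]
button_face []
fence [([475.0, 223.0], 0.7), ([449.0, 182.0], 0.65), ([437.0, 275.0], 0.61)]
indexer [([295.0, 291.0], 0.59), ([296.0, 264.0], 0.59)]
turret_grip [([295.0, 265.0], 0.7)]
plunger_top [([294.0, 266.0], 0.58), ([319.0, 274.0], 0.51)]
nest1 [([252.0, 278.0], 0.94), ([276.0, 250.0], 0.92), ([278.0, 310.0], 0.72)]
nest2 [([252.0, 278.0], 0.94), ([276.0, 250.0], 0.92), ([278.0, 310.0], 0.72)]
nest3 [([252.0, 278.0], 0.94), ([276.0, 250.0], 0.92), ([278.0, 310.0], 0.72)]
reel [([208.0, 391.0], 0.93)]
driver [([500.0, 256.0], 0.82), ([424.0, 329.0], 0.49)]
carton [([423.0, 329.0],
[... 444 characters left out ...]
se [([214.0, 258.0], 0.84)]
button_face [([438.0, 180.0], 0.63), ([231.0, 307.0], 0.38)]
fence [([155.0, 274.0], 0.81), ([222.0, 224.0], 0.73), ([214.0, 260.0], 0.73), ([150.0, 336.0], 0.64)]
indexer [([347.0, 248.0], 0.89)]
turret_grip [([350.0, 244.0], 0.69)]
plunger_top [([341.0, 197.0], 0.6), ([224.0, 226.0], 0.43)]
nest1 [([376.0, 220.0], 0.93), ([363.0, 287.0], 0.67), ([386.0, 260.0], 0.65)]
nest2 [([376.0, 220.0], 0.93), ([363.0, 287.0], 0.67), ([386.0, 260.0], 0.65)]
nest3 [([376.0, 220.0], 0.93), ([363.0, 287.0], 0.67), ([386.0, 260.0], 0.65)]
reel [([436.0, 178.0], 0.88)]
driver [([157.0, 230.0], 0.62), ([223.0, 222.0], 0.57)]
carton [([254.0, 181.0], 0.82), ([445.0, 330.0], 0.29)]
```

View pics/scene0.png

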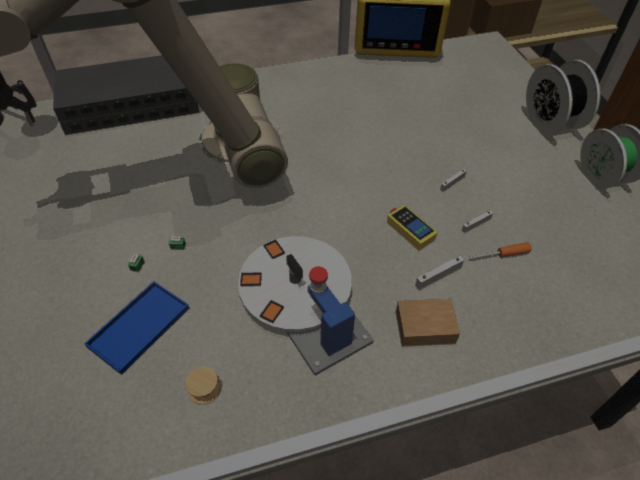

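View pics/top0.png

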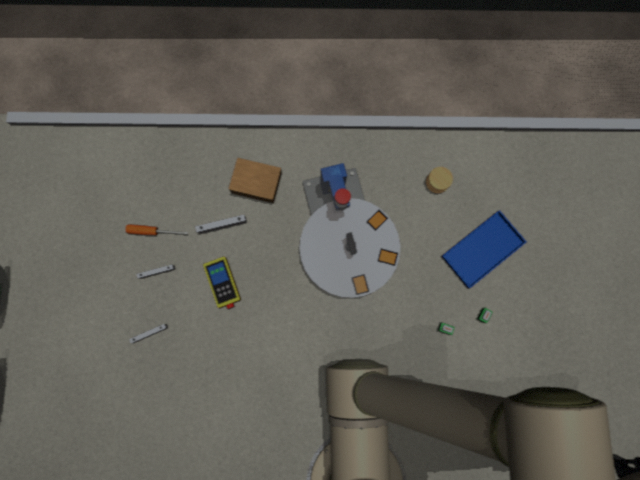

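The scene view shows two green jacks at (136,262) and (176,242). The blue tray is at (137,326), the index table at (295,280) with the red plunger at (319,275), the tester at (411,226) and the reel at (203,385). The carton is at (428,322) and the driver at (500,252).
In the top view the jacks are at (446,328) and (485,315). There are three fence-like bars: (221,224), (155,271) and (148,333). The one at (221,224) is longest, so I take it as the fence. The arm could still be hiding a third jack.

```bash
cat > h.py <<'E'
from rig import env
import cv2,numpy as np
def px2w(p,uv,z):
    f=240/np.tan(np.radians(p['fov_y']/2))
    R=np.array(p['R']);t=np.array(p['t']);c=-R.T@t
    uv=np.atleast_2d(uv).astype(float)
    d=np.c_[(uv[:,0]-p['cx'])/f,(uv[:,1]-p['cy'])/f,np.ones(len(uv))]@R
    return (c+d*((z-c[2])/d[:,2])[:,None])[:,:2]
def w2px(p,X):
    f=240/np.tan(np.radians(p['fov_y']/2))
    c=np.atleast_2d(X)@np.array(p['R']).T+np.array(p['t'])
    return c[:,:2]/c[:,2:]*f+[p['cx'],p['cy']]
def rect(p,mask,z):
    "mask -> (centre, long, short, angle deg of long axis) in plane z"
    cs,_=cv2.findContours(mask.astype(np.uint8),cv2.RETR_EXTERNAL,cv2.CHAIN_APPROX_NONE)
    c=max(cs,key=cv2.contourArea)[:,0]
    w=px2w(p,c,z).astype(np.float32)
    (cx,cy),(a,b),_=r=cv2.minAreaRect(w*1000)
    bx=cv2.boxPoints(r);e=[bx[1]-bx[0],bx[2]-bx[1]]
    l=max(e,key=lambda v:np.hypot(*v))
    return [round(float(v),1) for v in (cx,cy,max(a,b),min(a,b),np.degrees(np.arctan2(l[1],l[0]))%180)]
def goto(x,y,z,yaw,pitch=0):
    "yaw = world angle of tool x axis (tool down). Prints turn and shift in tool axes, cm/deg"
    s=env.observe();R=np.array(s['tool_rot']);P=np.array(s['position'])
    a=np.radians(yaw);T=np.array([[np.cos(a),np.sin(a),0],[np.sin(a),-np.cos(a),0],[0,0,-1]])
    rv=cv2.Rodrigues(R.T@T)[0].ravel()
    print('turn',np.round(np.degrees(rv),2),'shift cm',np.round(R.T@(np.array([x,y,z])-P)*100,2))
E
python3 - <<'E'
from h import *
p=env.get_image('top')
for k,z in(('jack1',.024),('tray',.018),('tester',.032),('fence',.034),('indexer',.04),('nest1',.04),('reel',.04),('carton',.045),('turret_grip',.104)):
    for d in env.outline_of(k,p):
        if d['conf']>.25:print(k,round(d['conf'],2),np.round(d['bbox']),rect(p,d['mask'],z))
print(px2w(p,[[376,220],[363,287],[386,260]],.04),px2w(p,[350,240],.104),px2w(p,[343,198],.18))
E
```

```text
jack1 0.59 [484. 317.  14.  12.] [404.8, -325.3, 37.8, 30.0, 150.7]
jack1 0.58 [447. 331.  15.  11.] [370.4, -227.0, 37.1, 20.0, 72.0]
tray 0.92 [483. 250.  84.  80.] [577.3, -336.8, 204.7, 110.7, 128.3]
tray 0.61 [350. 249. 104.  94.] [577.8, 15.2, 262.7, 258.6, 96.7]
tray 0.57 [485. 315.  12.  13.] [404.9, -328.7, 36.7, 28.0, 150.9]
tester 0.72 [222. 283.  34.  52.] [480.8, 342.6, 129.6, 65.7, 21.6]
fence 0.74 [222. 224.  52.  17.] [633.5, 350.9, 128.8, 23.1, 104.3]
fence 0.69 [149. 333.  41.  16.] [356.0, 518.8, 96.7, 17.0, 115.6]
fence 0.56 [156. 272.  38.  20.] [511.2, 511.7, 95.9, 21.5, 108.6]
indexer 0.66 [347. 230. 104. 139.] [611.3, 41.5, 343.4, 255.8, 33.4]
nest1 0.61 [349. 248. 104. 102.] [574.1, 17.9, 256.8, 254.8, 101.1]
reel 0.76 [441. 180.  29.  25.] [757.0, -219.2, 72.5, 59.6, 135.0]
carton 0.81 [255. 179.  55.  43.] [750.2, 264.4, 126.0, 98.4, 76.8]
turret_grip 0.79 [349. 246.  98.  99.] [564.6, 21.1, 243.9, 242.4, 99.7]
turret_grip 0.45 [222. 224.  49.  22.] [620.1, 335.9, 122.3, 23.2, 103.6]
[[ 0.64681142 -0.0531763 ]
 [ 0.47294534 -0.01778875]
 [ 0.54230871 -0.07734897]] [[0.58240574 0.01921003]] [[0.66746282 0.04038155]]
```

```bash
python3 - <<'E'
from h import *
goto(.37,-.277,.27,60)
p=env.get_image('wrist');print(p['fov_y'],np.round(-np.array(p['R']).T@p['t'],3),np.round(p['R'],2).tolist())
E
```

```text
turn [  0.     0.   -45.92] shift cm [ 29.15 -19.13  -3.87]
62.11642305738972 [ 0.215 -0.513  0.375] [[0.24, -0.97, 0.0], [-0.92, -0.23, 0.33], [-0.32, -0.08, -0.94]]
```

{"name": "move_arm", "arguments": {
  "plan": [
    [0, 0, -46, 29, -19, -4, 1],
    [0, 0, -46, 29, -19, -4, 1],
    [0, 0, -46, 29, -19, -4, 1],
    [0, 0, -46, 29, -19, -4, 1],
    [0, 0, -46, 29, -19, -4, 1]
  ]
}}

```text
time_s: 2.65
position: [0.3032, -0.3493, 0.2604]
tool_rot: [[0.539, 0.842, 0.0], [0.842, -0.539, -0.0], [-0.0, 0.0, -1.0]]
ft_force: [0.9, -0.9, 0.6]
grip_width: 0.0855
gripper_force: 0.0
```

```bash
python3 - <<'E'
from h import *
goto(.37,-.277,.27,60)
print(env.observe()['time_s'],env.observe()['q'])
E
```

```text
turn [ 0.02  0.01 -2.62] shift cm [ 9.69  1.74 -0.96]
2.65 [-6.37643540e+01  1.16779968e+01  8.41712436e+01  5.24702384e-03
  8.41261990e+01 -3.11478177e+01]
```

{"name": "move_arm", "arguments": {
  "plan": [
    [0, 0, -3, 9.5, 1.5, -1, 1],
    [0, 0, -3, 9.5, 1.5, -1, 1],
    [0, 0, -3, 9.5, 1.5, -1, 1],
    [0, 0, -3, 9.5, 1.5, -1, 1]
  ]
}}

```text
time_s: 3.05
position: [0.3669, -0.2787, 0.2701]
tool_rot: [[0.497, 0.868, 0.0], [0.868, -0.497, -0.001], [-0.0, 0.0, -1.0]]
ft_force: [-0.9, -0.1, 0.6]
grip_width: 0.0854
gripper_force: 0.0
```

```bash
python3 - <<'E'
from h import *
print(env.observe()['position'])
p=env.get_image('wrist');cv2.imwrite('pics/w1.png',p['color'][:,:,::-1])
for k in('jack1','tray'):
    for d in env.outline_of(k,p):
        print(k,round(d['conf'],2),np.round(d['bbox']),rect(p,d['mask'],.024 if k=='jack1' else .018))
p=env.get_image('top');cv2.imwrite('pics/top1.png',p['color'][150:450,250:640,::-1])
print([(d['bbox'],d['conf']) for d in env.outline_of('jack1',p)])
E
```

```text
[ 0.36687752 -0.27871591  0.2701255 ]
jack1 0.68 [301. 146.  27.  39.] [371.8, -230.5, 35.3, 23.2, 71.1]
jack1 0.61 [379. 215.  34.  23.] [406.0, -328.4, 36.7, 27.2, 150.2]
tray 0.68 [533. 130. 213. 183.] [577.1, -338.3, 204.9, 110.5, 128.0]
[([445.5, 331.0, 19.0, 8.7], 0.7), ([485.5, 316.9, 14.3, 14.1], 0.52), ([342.4, 195.9, 11.5, 14.3], 0.4)]
```

View pics/w1.png

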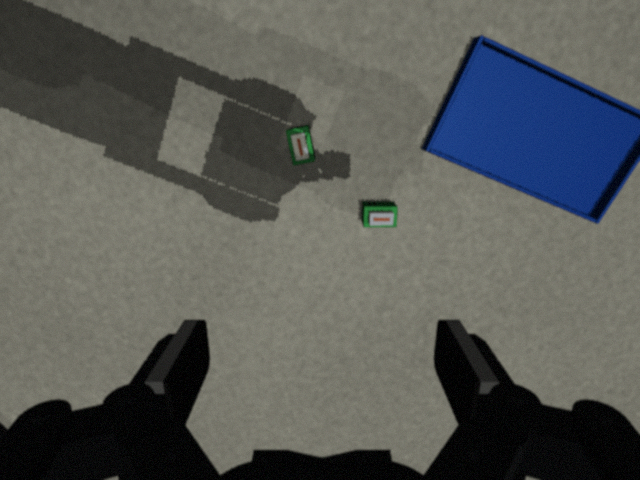

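View pics/top1.png

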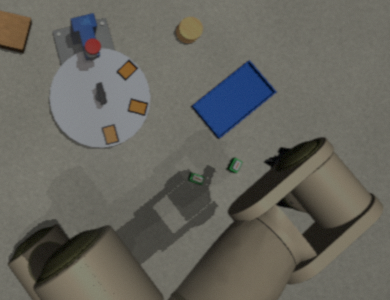

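The wrist view shows jack A at (301,146) and jack B at (380,215), with the tray at (535,130). Only these two have white-topped green housings, and no third jack has shown up. I go to A first.

```bash
python3 - <<'E'
from h import *
goto(.3715,-.230,.09,71)
E
```

```text
turn [-3.000e-02 -1.000e-02 -1.106e+01] shift cm [ 4.63 -2.01 17.98]
```

{"name": "move_arm", "arguments": {
  "plan": [
    [0, 0, -11, 4.6, -2.0, 10, 0.2],
    [0, 0, -11, 4.6, -2.0, 18, 0.2],
    [0, 0, -11, 4.6, -2.0, 18, 0.2],
    [0, 0, -11, 4.6, -2.0, 18, 0.2],
    [0, 0, -11, 4.6, -2.0, 18, 0.2]
  ]
}}

```text
time_s: 3.8
position: [0.37, -0.2278, 0.0868]
tool_rot: [[0.325, 0.946, -0.006], [0.946, -0.325, 0.007], [0.004, -0.008, -1.0]]
ft_force: [0.5, -0.4, 0.2]
grip_width: 0.0513
gripper_force: 0.0
```

```bash
cat > jk.py <<'E'
from h import *
def jack(p,near,z0=0,rad=.04):
    "top face of the green housing, by colour (green rim + all inside), near a world point"
    im=p['color'];hsv=cv2.cvtColor(im,cv2.COLOR_RGB2HSV)
    m=cv2.inRange(hsv,(40,80,30),(90,255,255))
    vv,uu=np.nonzero(m);w=px2w(p,np.c_[uu,vv],z0+.024)
    k=np.hypot(*(w-near).T)<rad
    V=hsv[vv[k],uu[k],2]
    print('n',k.sum(),'V pct',np.percentile(V,[5,25,50,75,95]))
    mm=np.zeros(m.shape,np.uint8);mm[vv[k],uu[k]]=1
    return rect(p,mm,z0+.024)
if __name__=='__main__':
    import sys
    p=env.get_image('wrist')
    cv2.imwrite('pics/%s.png'%sys.argv[1],p['color'][:,:,::-1])
    print(env.observe()['position'],jack(p,np.array([float(sys.argv[2]),float(sys.argv[3])])))
    for d in env.outline_of('jack1',p):print(d['conf'],rect(p,d['mask'],.024))
    for d in env.tip_of('jack1',p):print(d['conf'],px2w(p,d['pixel'],0))
E
python3 jk.py w2 .3715 -.230
```

```text
n 1250 V pct [ 34.  58.  63.  67. 130.]
[ 0.37136466 -0.22946459  0.08927422] [372.4, -227.2, 40.1, 21.5, 70.9]
0.83 [372.1, -227.2, 40.1, 22.2, 70.9]
0.46 [421.7, -314.0, 5.5, 2.6, 114.6]
0.59 [[ 0.37109591 -0.23059654]]
```

View pics/w2.png

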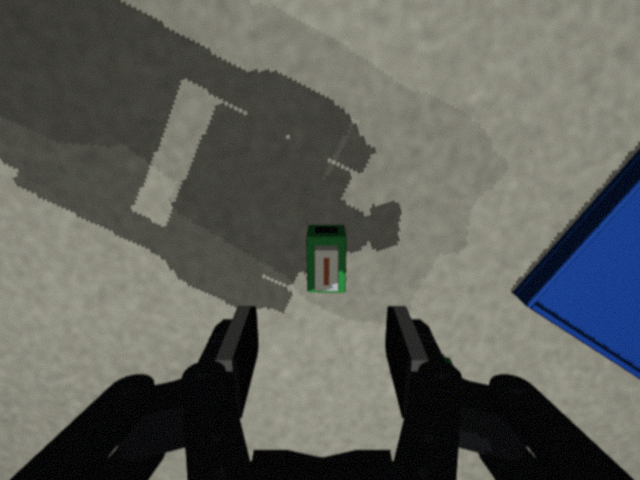

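{"name": "move_arm", "arguments": {
  "plan": [
    [0, 0, 0, 0, 0, 4, 0.2],
    [0, 0, 0, 0, 0, 7.9, 0.2],
    [0, 0, 0, 0, 0, 7.9, 0.2],
    [0, 0, 0, 0, 0, 7.9, -0.7],
    [0, 0, 0, 0, 0, 7.9, -0.7]
  ],
  "squeeze": 30
}}

```text
time_s: 4.45
position: [0.3731, -0.2307, 0.0132]
tool_rot: [[0.325, 0.946, 0.003], [0.946, -0.325, -0.003], [-0.002, 0.004, -1.0]]
ft_force: [-0.2, 0.3, -0.3]
grip_width: 0.0229
gripper_force: 0.0
```

{"name": "move_arm", "arguments": {
  "plan": [
    [0, 0, 0, 0, 0, 0, -0.9],
    [0, 0, 0, 0, 0, 0, -0.9],
    [0, 0, 0, 0, 0, 0, -0.9]
  ]
}}

```text
time_s: 4.75
position: [0.3731, -0.2307, 0.0133]
tool_rot: [[0.324, 0.946, 0.003], [0.946, -0.324, -0.004], [-0.003, 0.004, -1.0]]
ft_force: [-0.4, -1.2, 6.4]
grip_width: 0.0215
gripper_force: 30.5
```

{"name": "move_arm", "arguments": {
  "plan": [
    [0, 0, 0, 0, 0, -5, -0.9],
    [0, 0, 0, 0, 0, -10, -0.9],
    [0, 0, 0, 0, 0, -10, -0.9]
  ]
}}

```text
time_s: 5.05
position: [0.3742, -0.2316, 0.1179]
tool_rot: [[0.324, 0.946, 0.009], [0.946, -0.324, -0.01], [-0.007, 0.012, -1.0]]
ft_force: [0.1, -0.1, -1.9]
grip_width: 0.0211
gripper_force: 29.8
```

```bash
python3 - <<'E'
from h import *
print(env.observe()['q'])
p=env.get_image('wrist');d=env.outline_of('jack1',p);print([(x['conf'],x['bbox']) for x in d])
C=np.array([.577,.017]);a=np.radians(-105)
for r,n in((-45,1),(-105,2)):
    a=np.radians(r);x,y=C+.1*np.array([np.cos(a),np.sin(a)]);print(n,x,y);goto(x,y,.13,r+180)
E
```

```text
[-4.72360499e+01  1.82743871e+01  1.01757116e+02  7.29664714e-04
  5.91761718e+01 -2.83139834e+01]
[(0.59, [320.6, 320.8, 58.9, 104.6]), (0.55, [410.6, 348.5, 46.1, 46.3])]
1 0.6477106781186547 -0.05371067811865475
turn [  0.15   0.27 -63.94] shift cm [25.59 20.32 -1.65]
2 0.5511180954897479 -0.07959258262890684
turn [ 0.25  0.15 -3.94] shift cm [20.01 12.02 -1.67]
```

```bash
python3 - <<'E'
from h import *
goto(.56,-.04,.24,75)
E
```

```text
turn [ 0.25  0.15 -3.94] shift cm [ 24.02  11.63 -12.68]
```

{"name": "move_arm", "arguments": {
  "plan": [
    [0, 0, 0, 0, 0, -5, -0.9],
    [0, 0, -4, 24, 11.5, -13, -0.9],
    [0, 0, -4, 24, 11.5, -13, -0.9],
    [0, 0, -4, 24, 11.5, -13, -0.9],
    [0, 0, -4, 24, 11.5, -13, -0.9]
  ]
}}

```text
time_s: 5.65
position: [0.5071, -0.0912, 0.2187]
tool_rot: [[0.258, 0.966, -0.001], [0.966, -0.258, 0.0], [0.0, -0.001, -1.0]]
ft_force: [1.1, -0.8, -0.2]
grip_width: 0.021
gripper_force: 29.9
```

{"name": "move_arm", "arguments": {
  "plan": [
    [0, 0, 0, 0, 0, 0, -0.9]
  ]
}}

```text
time_s: 5.75
position: [0.5092, -0.0894, 0.2195]
tool_rot: [[0.253, 0.968, 0.003], [0.968, -0.253, 0.0], [0.001, 0.003, -1.0]]
ft_force: [-0.5, 0.0, -0.8]
grip_width: 0.021
gripper_force: 29.9
```

```bash
python3 - <<'E'
from h import *
print(env.observe()['position'],env.observe()['gripper_force'])
goto(.56,-.04,.24,75)
p=env.get_image('wrist');cv2.imwrite('pics/w3.png',p['color'][:,:,::-1])
print(p['R'],p['t'])
E
```

```text
[ 0.50918475 -0.08944715  0.21948882] 29.887863099575043
turn [ 0.15 -0.04  0.37] shift cm [ 6.07  3.67 -2.04]
[[ 0.96766224 -0.25223741  0.00246543]
 [-0.23913088 -0.91418292  0.32723998]
 [-0.08028831 -0.31724733 -0.94493805]] [-0.51559588  0.00055998  0.38275218]
```

View pics/w3.png

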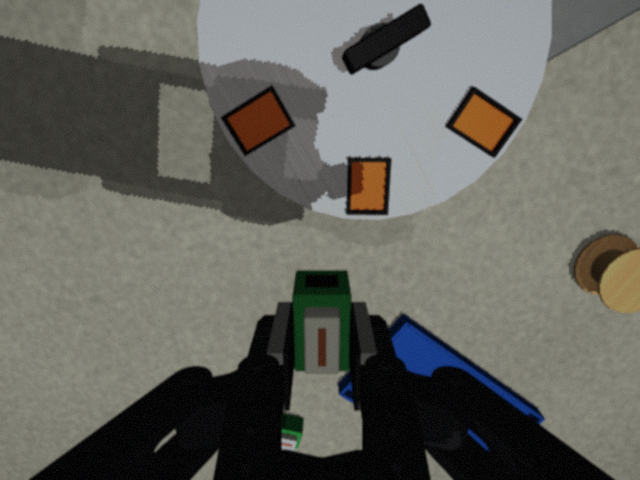

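The wrist view shows the nests at (258,120), (369,186) and (484,122). The black bar is at (388,40), with jack A held upright in the fingers.

```bash
cat > tb.py <<'E'
from h import *
def table(p,show=True):
    hsv=cv2.cvtColor(p['color'],cv2.COLOR_RGB2HSV)
    # orange floors: no wait for shadow, so use low V limit
    m=cv2.inRange(hsv,(3,150,50),(22,255,255))
    n,l,st,c=cv2.connectedComponentsWithStats(m)
    out=[]
    for i in range(1,n):
        if st[i,4]>300:
            r=rect(p,l==i,.040)
            out.append(r)
            if show:print('nest',st[i,:4],r)
    v=hsv[:,:,2]<45
    n,l,st,c=cv2.connectedComponentsWithStats(v.astype(np.uint8))
    for i in range(1,n):
        if 500<st[i,4]<6000 and st[i,1]+st[i,3]<300 and show:print('dark',st[i],rect(p,l==i,.104),rect(p,l==i,.046))
    return out
if __name__=='__main__':table(env.get_image('wrist'))
E
python3 tb.py
```

```text
nest [230  89  62  59] [479.6, -9.7, 40.3, 28.7, 15.2]
nest [456  90  61  58] [648.3, -54.7, 39.4, 28.6, 135.0]
nest [352 158  38  51] [550.8, -80.7, 41.1, 29.0, 75.3]
dark [ 345    0   89   70 2527] [575.0, 15.8, 53.7, 20.0, 24.0] [585.4, 21.5, 65.8, 24.5, 24.0]
dark [223  83  74  70 753] [488.9, -9.5, 37.6, 27.4, 15.0] [479.9, -9.4, 46.1, 33.5, 15.0]
dark [450  84  75  70 792] [624.6, -45.6, 38.1, 27.0, 135.1] [646.3, -53.7, 46.6, 33.1, 135.1]
dark [349 155  44  57 531] [546.2, -66.6, 36.8, 27.3, 75.3] [550.2, -79.4, 45.1, 33.5, 75.3]
dark [ 294  271   56   25 1203] [497.6, -127.6, 39.5, 18.8, 165.3] [490.6, -154.2, 48.4, 23.0, 165.3]
```

```bash
python3 - <<'E'
from h import *
goto(.5505,-.080,.12,75)
E
```

```text
turn [-0.1   0.    0.18] shift cm [2.31 3.98 9.77]
```

{"name": "move_arm", "arguments": {
  "plan": [
    [0, 0, 0, 2.3, 4, 0, -0.9],
    [0, 0, 0, 2.3, 4, 5, -0.9],
    [0, 0, 0, 2.3, 4, 9.7, -0.9],
    [0, 0, 0, 2.3, 4, 9.7, -0.9],
    [0, 0, 0, 2.3, 4, 9.7, -0.9]
  ]
}}

```text
time_s: 6.35
position: [0.5505, -0.0821, 0.1221]
tool_rot: [[0.259, 0.966, -0.001], [0.966, -0.259, 0.0], [-0.0, -0.001, -1.0]]
ft_force: [-0.2, 0.3, 0.1]
grip_width: 0.021
gripper_force: 29.9
```

```bash
python3 - <<'E'
from h import *
goto(.5505,-.080,.0545,75)
p=env.get_image('wrist')
import tb;tb.table(p)
hsv=cv2.cvtColor(p['color'],cv2.COLOR_RGB2HSV)
m=cv2.inRange(hsv,(40,80,30),(90,255,255));m[:150]=0
print(rect(p,m,.12-.0133+.024))
cv2.imwrite('pics/w4.png',p['color'][:,:,::-1])
E
```

```text
turn [-0.08  0.   -0.03] shift cm [ 0.2  -0.05  6.76]
nest [123 123  84  79] [478.5, -9.7, 39.2, 29.1, 15.1]
nest [435 123  86  79] [648.1, -55.0, 39.2, 29.1, 135.0]
nest [297 217  49  54] [551.1, -78.9, 33.8, 28.8, 75.0]
dark [ 111  114  106   95 1667] [504.8, -7.1, 35.0, 24.8, 15.2] [480.6, -9.4, 47.6, 33.7, 15.2]
dark [ 427  114  105   95 1555] [627.0, -39.6, 34.6, 24.2, 135.1] [646.6, -53.5, 47.0, 32.9, 135.1]
dark [ 292  210   59   85 2201] [555.9, -61.0, 39.0, 24.7, 75.2] [550.0, -82.5, 53.1, 33.6, 75.2]
[551.2, -78.6, 43.4, 22.4, 74.8]
```

View pics/w4.png

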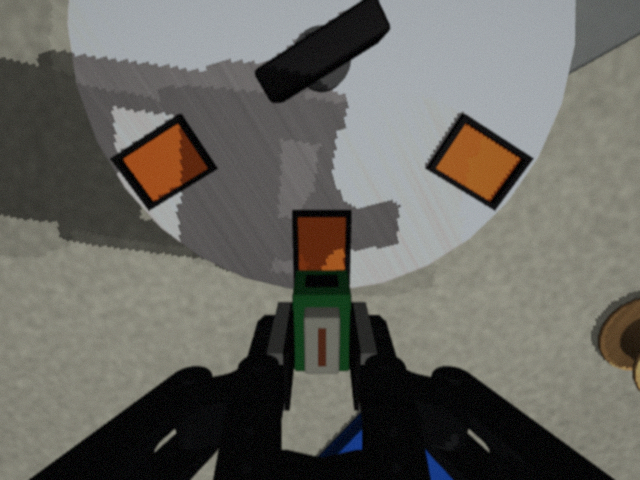

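The nest sits directly ahead of the jack at (321,243), and its side walls line up with the housing. I lower it in.

{"name": "move_arm", "arguments": {
  "plan": [
    [0, 0, 0, 0.3, 0, 2, -0.9],
    [0, 0, 0, 0.3, 0, 4.5, -0.9],
    [0, 0, 0, 0.3, 0, 6, -0.9],
    [0, 0, 0, 0.3, 0, 6.8, -0.9],
    [0, 0, 0, 0.3, 0, 6.8, -0.9]
  ]
}}

```text
time_s: 6.9
position: [0.5522, -0.0787, 0.0546]
tool_rot: [[0.258, 0.966, 0.001], [0.966, -0.258, -0.001], [-0.0, 0.001, -1.0]]
ft_force: [0.5, -0.0, -0.6]
grip_width: 0.0209
gripper_force: 29.9
```

{"name": "move_arm", "arguments": {
  "plan": [
    [0, 0, 0, 0, 0, 0, -0.3],
    [0, 0, 0, 0, 0, 0, -0.3],
    [0, 0, 0, 0, 0, 0, -0.3]
  ]
}}

```text
time_s: 7.2
position: [0.5522, -0.0783, 0.0545]
tool_rot: [[0.258, 0.966, 0.002], [0.966, -0.258, -0.001], [-0.0, 0.002, -1.0]]
ft_force: [-0.6, 0.3, -0.6]
grip_width: 0.0298
gripper_force: 0.0
```

{"name": "move_arm", "arguments": {
  "plan": [
    [0, 0, 0, 0, 0, -5, -0.3],
    [0, 0, 0, 0, 0, -10, -0.3],
    [0, 0, 0, 0, 0, -16, -0.3],
    [0, 0, 0, 0, 0, -16, -0.3]
  ]
}}

```text
time_s: 7.6
position: [0.5535, -0.0787, 0.22]
tool_rot: [[0.258, 0.966, 0.01], [0.966, -0.258, -0.004], [-0.001, 0.011, -1.0]]
ft_force: [0.0, -0.4, -1.4]
grip_width: 0.0298
gripper_force: 0.0
```

```bash
python3 - <<'E'
from h import *
from jk import jack
p=env.get_image('wrist')
print(jack(p,np.array([.5505,-.080]),.04))
hsv=cv2.cvtColor(p['color'],cv2.COLOR_RGB2HSV)
cv2.imwrite('pics/w5.png',p['color'][:,:,::-1])
p=env.get_image('top')
for d in env.outline_of('jack1',p):print(d['conf'],d['bbox'],rect(p,d['mask'],.024))
goto(.406,-.328,.16,150)
goto(.406,-.328,.16,-30)
print(env.observe()['q'])
E
```

```text
n 632 V pct [ 34.55  54.    61.   104.25 126.  ]
[552.7, -77.0, 38.0, 21.9, 75.6]
0.47 [485.0, 315.0, 13.6, 14.3] [405.3, -326.8, 39.8, 30.1, 150.9]
turn [ 2.000e-02  2.000e-02 -7.494e+01] shift cm [-27.9   -7.63   5.35]
turn [ 2.0000e-02 -2.0000e-02  1.0506e+02] shift cm [-27.9   -7.63   5.35]
[-2.02327309e+01  2.32714478e+01  7.50228491e+01 -8.50936069e-05
  8.16827139e+01 -5.28922779e+00]
```

{"name": "move_arm", "arguments": {
  "plan": [
    [0, 0, -75, -27.9, -7.6, 3, 0.2],
    [0, 0, -75, -27.9, -7.6, 3, 0.2],
    [0, 0, -75, -27.9, -7.6, 3, 0.2],
    [0, 0, -75, -27.9, -7.6, 3, 0.2],
    [0, 0, -75, -27.9, -7.6, 3, 0.2]
  ]
}}

```text
time_s: 8.25
position: [0.4386, -0.2719, 0.1882]
tool_rot: [[-0.404, 0.915, -0.003], [0.915, 0.404, 0.003], [0.004, -0.001, -1.0]]
ft_force: [-0.6, -0.4, -0.4]
grip_width: 0.051
gripper_force: 0.0
```

```bash
python3 - <<'E'
from h import *
goto(.406,-.328,.10,150)
E
```

```text
turn [-1.000e-02 -2.300e-01 -3.615e+01] shift cm [-3.85 -5.24  8.81]
```

{"name": "move_arm", "arguments": {
  "plan": [
    [0, 0, -36, -3.9, -5.2, 8.8, 0.2],
    [0, 0, -36, -3.9, -5.2, 8.8, 0.2],
    [0, 0, -36, -3.9, -5.2, 8.8, 0.2],
    [0, 0, -36, -3.9, -5.2, 8.8, 0.2],
    [0, 0, -36, -3.9, -5.2, 8.8, 0.2]
  ]
}}

```text
time_s: 8.75
position: [0.4072, -0.327, 0.1003]
tool_rot: [[-0.863, 0.506, -0.003], [0.506, 0.863, 0.004], [0.004, 0.002, -1.0]]
ft_force: [-0.4, 0.7, -0.5]
grip_width: 0.0509
gripper_force: 0.0
```

```bash
python3 jk.py w6 .406 -.328; python3 -c "
from h import *
goto(.4055,-.328,.010,151)"
```

```text
n 1230 V pct [ 31.45  52.    63.    73.   133.  ]
[ 0.40758914 -0.3270192   0.10091953] [402.7, -329.4, 39.9, 21.4, 150.6]
0.83 [403.3, -329.5, 39.1, 21.9, 150.2]
0.87 [[ 0.40746259 -0.33196259]]
turn [ 0.03 -0.06 -1.63] shift cm [ 0.17 -0.21  9.18]
```

{"name": "move_arm", "arguments": {
  "plan": [
    [0, 0, -1, 0, -0.4, 4, 0.2],
    [0, 0, -1, 0, -0.4, 8.8, 0.2],
    [0, 0, -1, 0, -0.4, 8.8, 0.2],
    [0, 0, -1, 0, -0.4, 8.8, -0.7],
    [0, 0, -1, 0, -0.4, 8.8, -0.9]
  ]
}}

```text
time_s: 9.4
position: [0.4071, -0.3319, 0.0166]
tool_rot: [[-0.87, 0.492, 0.002], [0.492, 0.87, -0.003], [-0.003, -0.001, -1.0]]
ft_force: [1.8, 2.5, 2.1]
grip_width: 0.0232
gripper_force: 1.3
```

{"name": "move_arm", "arguments": {
  "plan": [
    [0, 0, 0, 0, 0, 0, -0.9],
    [0, 0, 0, 0, 0, 0, -0.9],
    [0, 0, 0, 0, 0, 0, -0.9]
  ]
}}

```text
time_s: 9.7
position: [0.4071, -0.332, 0.0167]
tool_rot: [[-0.871, 0.492, 0.003], [0.492, 0.871, -0.003], [-0.004, -0.002, -1.0]]
ft_force: [-0.1, 0.7, 7.6]
grip_width: 0.0205
gripper_force: 31.3
```

{"name": "move_arm", "arguments": {
  "plan": [
    [0, 0, 0, 0, 0, -5, -0.9],
    [0, 0, 0, 0, 0, -10, -0.9],
    [0, 0, 0, 0, 0, -15, -0.9],
    [0, 0, 0, 0, 0, -15, -0.9]
  ]
}}

```text
time_s: 10.1
position: [0.4079, -0.3331, 0.1721]
tool_rot: [[-0.871, 0.492, 0.009], [0.492, 0.871, -0.011], [-0.013, -0.006, -1.0]]
ft_force: [0.1, 0.5, -0.8]
grip_width: 0.0209
gripper_force: 30.3
```

```bash
python3 -c "
from h import *
goto(.647,-.0542,.17,135)"
```

```text
turn [-0.22  0.81 15.54] shift cm [-7.1  36.04  0.1 ]
```

{"name": "move_arm", "arguments": {
  "plan": [
    [0, 0, 15.5, -7.1, 36, 0, -0.9],
    [0, 0, 15.5, -7.1, 36, 0, -0.9],
    [0, 0, 15.5, -7.1, 36, 0, -0.9],
    [0, 0, 15.5, -7.1, 36, 0, -0.9],
    [0, 0, 15.5, -7.1, 36, 0, -0.9]
  ]
}}

```text
time_s: 10.6
position: [0.5646, -0.1459, 0.165]
tool_rot: [[-0.707, 0.707, 0.001], [0.707, 0.707, -0.0], [-0.001, 0.0, -1.0]]
ft_force: [0.7, -0.8, -0.0]
grip_width: 0.021
gripper_force: 30.3
```

```bash
python3 -c "
from h import *
goto(.647,-.0542,.125,135)"
```

```text
turn [0.01 0.05 0.  ] shift cm [ 0.66 12.31  4.  ]
```

{"name": "move_arm", "arguments": {
  "plan": [
    [0, 0, 0, 0.6, 12.3, 0, -0.9],
    [0, 0, 0, 0.6, 12.3, 4, -0.9],
    [0, 0, 0, 0.6, 12.3, 4, -0.9],
    [0, 0, 0, 0.6, 12.3, 4, -0.9],
    [0, 0, 0, 0.6, 12.3, 4, -0.9]
  ]
}}

```text
time_s: 11.1
position: [0.6462, -0.0561, 0.1244]
tool_rot: [[-0.708, 0.706, -0.0], [0.706, 0.708, -0.0], [0.0, -0.0, -1.0]]
ft_force: [0.2, 0.7, -0.2]
grip_width: 0.0211
gripper_force: 30.3
```

```bash
python3 - <<'E'
from h import *
goto(.647,-.0542,.058,135)
s=env.observe();P=s['position'];print(P)
p=env.get_image('wrist')
import tb;tb.table(p)
hsv=cv2.cvtColor(p['color'],cv2.COLOR_RGB2HSV)
m=cv2.inRange(hsv,(40,80,30),(90,255,255));m[:150]=0
print(rect(p,m,P[2]-.0167+.024))
cv2.imwrite('pics/w7.png',p['color'][:,:,::-1])
E
```

```text
turn [-0.03 -0.01  0.08] shift cm [0.07 0.19 6.64]
[ 0.64618329 -0.05606572  0.12438296]
nest [303 219  48  53] [646.3, -53.1, 33.6, 28.4, 135.1]
nest [600 444  40  36] [926.7, -20.5, 35.7, 28.4, 149.7]
dark [ 263    3  132  104 5893] [577.1, 13.9, 51.4, 20.5, 12.4] [574.0, 17.7, 69.6, 27.8, 12.4]
dark [ 120  118  103   93 1739] [560.2, -57.6, 34.6, 24.7, 75.1] [551.0, -79.2, 46.9, 33.5, 75.1]
dark [ 295  212   61   76 2071] [630.6, -39.5, 35.8, 25.8, 133.6] [646.4, -54.6, 48.4, 35.0, 133.6]
[641.3, -52.0, 42.4, 21.8, 135.1]
```

{"name": "move_arm", "arguments": {
  "plan": [
    [0, 0, 0, -0.1, 0.2, 2, -0.9],
    [0, 0, 0, -0.1, 0.2, 4, -0.9],
    [0, 0, 0, -0.1, 0.2, 5.5, -0.9],
    [0, 0, 0, -0.1, 0.2, 6.6, -0.9],
    [0, 0, 0, -0.1, 0.2, 6.6, -0.9]
  ]
}}

```text
time_s: 11.65
position: [0.6478, -0.0565, 0.0579]
tool_rot: [[-0.707, 0.708, -0.001], [0.708, 0.707, 0.0], [0.001, -0.001, -1.0]]
ft_force: [0.3, -0.1, -0.1]
grip_width: 0.0208
gripper_force: 30.3
```

```bash
python3 - <<'E'
from h import *
s=env.observe();print(s['position'],s['ft_force'])
E
```

```text
[ 0.64775056 -0.05652677  0.05792849] [ 0.29007862 -0.06800895 -0.07692033]
```

{"name": "move_arm", "arguments": {
  "plan": [
    [0, 0, 0, 0, 0.0, 0, -0.3],
    [0, 0, 0, 0, 0, 0, -0.3],
    [0, 0, 0, 0, 0, 0, -0.3]
  ]
}}

```text
time_s: 11.95
position: [0.6489, -0.0559, 0.0594]
tool_rot: [[-0.707, 0.707, 0.002], [0.707, 0.707, -0.0], [-0.001, 0.001, -1.0]]
ft_force: [-0.7, -0.4, 0.3]
grip_width: 0.0299
gripper_force: 0.0
```

{"name": "move_arm", "arguments": {
  "plan": [
    [0, 0, 0, 0, 0, -5, -0.3],
    [0, 0, 0, 0, 0, -10, -0.3],
    [0, 0, 0, 0, 0, -16, -0.3],
    [0, 0, 0, 0, 0, -16, -0.3]
  ]
}}

```text
time_s: 12.35
position: [0.6501, -0.056, 0.2259]
tool_rot: [[-0.708, 0.707, 0.012], [0.707, 0.708, -0.003], [-0.01, 0.006, -1.0]]
ft_force: [-0.5, -0.1, 1.6]
grip_width: 0.03
gripper_force: 0.0
```

```bash
python3 - <<'E'
from h import *
from jk import jack
p=env.get_image('wrist')
print(jack(p,np.array([.647,-.054]),.04),jack(p,np.array([.551,-.080]),.04))
import tb;tb.table(p)
cv2.imwrite('pics/w8.png',p['color'][:,:,::-1])
p=env.get_image('scene');cv2.imwrite('pics/s8.png',p['color'][:,:,::-1])
for n in('scene','top'):
  p=env.get_image(n)
  print(n,[(d['conf'],np.round(d['bbox'])) for d in env.outline_of('jack1',p)])
E
```

```text
n 657 V pct [ 33.  63.  74. 128. 136.]
n 780 V pct [ 45.95 107.   129.   138.   145.  ]
[644.9, -54.2, 35.7, 22.4, 135.0] [552.6, -77.1, 38.4, 23.0, 75.1]
nest [166   0  62  31] [486.5, -19.0, 43.8, 19.3, 45.1]
nest [303 179  35  46] [648.0, -54.7, 39.5, 28.4, 135.8]
nest [552 366  88 114] [1036.0, -27.0, 157.4, 89.0, 150.2]
dark [ 606    0   34   99 1871] [701.1, 159.8, 63.4, 17.2, 167.0] [725.9, 194.1, 77.3, 20.9, 167.0]
dark [ 280   36   81   63 2347] [577.3, 14.6, 50.6, 21.8, 14.7] [574.9, 16.9, 61.8, 26.6, 14.7]
dark [176 107  71  66 601] [557.5, -64.3, 37.7, 26.5, 74.9] [550.7, -79.2, 45.9, 32.4, 74.9]
dark [425 117  42  62 820] [666.9, 40.2, 38.8, 18.8, 119.9] [684.1, 48.2, 47.3, 23.0, 119.9]
dark [ 456  133   67  110 1421] [712.7, 36.9, 80.7, 32.6, 164.1] [740.0, 44.2, 98.4, 39.8, 164.1]
scene [(0.47, array([250., 277.,  14.,  11.]))]
top []
```

View pics/w8.png

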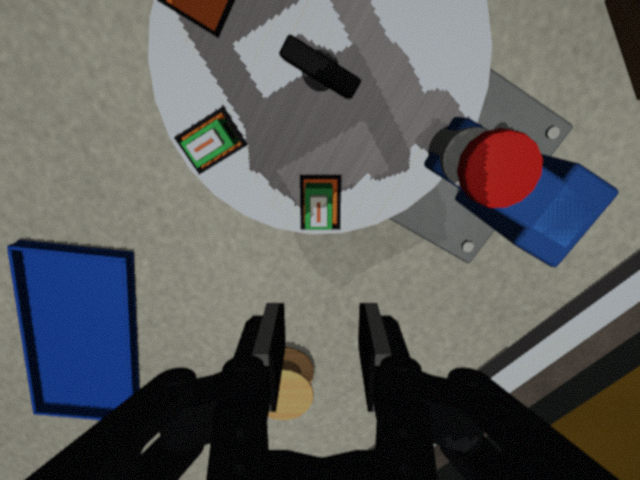

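Both jacks are in their nests, one at (210,140) and one at (320,203). The bar knob is at (320,67) and the red plunger knob at (500,168). Next I measure the bar angle from its long edges.

```bash
cat > bar.py <<'E'
from h import *
def bar(p):
    v=(cv2.cvtColor(p['color'],cv2.COLOR_RGB2HSV)[:,:,2]<50).astype(np.uint8)
    c0=w2px(p,[[.5765,.0165,.09]])[0].astype(int)
    n,l,st,c=cv2.connectedComponentsWithStats(v)
    i=l[c0[1],c0[0]]
    if i==0:print('no bar');return
    m=cv2.morphologyEx((l==i).astype(np.uint8),cv2.MORPH_OPEN,np.ones((7,7)))
    cs,_=cv2.findContours(m,cv2.RETR_EXTERNAL,cv2.CHAIN_APPROX_NONE)
    h=cv2.convexHull(max(cs,key=cv2.contourArea))
    h=cv2.approxPolyDP(h,2,True)[:,0]
    w=px2w(p,h,.104);e=np.roll(w,-1,0)-w
    print('bar',st[i],[(round(float(np.hypot(*d))*1000),round(float(np.degrees(np.arctan2(d[1],d[0])))%180,1)) for d in e], rect(p,m,.104))
if __name__=='__main__':bar(env.get_image('wrist'))
E
python3 bar.py; python3 -c "
from h import *
goto(.5765,.0165,.20,18);goto(.5765,.0165,.20,198);print(env.observe()['q'])"
```

```text
bar [ 283   40   83   65 2492] [(6, 39.9), (21, 21.2), (21, 9.3), (5, 143.7), (7, 106.3), (5, 51.1), (23, 29.0), (24, 178.7), (4, 133.3), (7, 105.0)] [577.4, 14.5, 50.9, 21.9, 15.6]
turn [-2.4000e-01 -1.0000e-02  1.1703e+02] shift cm [10.15  0.05  1.68]
turn [ 1.000e-02 -2.100e-01 -6.297e+01] shift cm [10.15  0.05  1.68]
[-1.53161521e+01  3.28231846e+01  5.79122403e+01 -9.64180579e-04
  8.94675347e+01 -6.03419829e+01]
```

{"name": "move_arm", "arguments": {
  "plan": [
    [0, 0, 43, 10.1, 0, 0, 0],
    [0, 0, 43, 10.1, 0, 0, 0],
    [0, 0, 43, 10.1, 0, 0, 0],
    [0, 0, 43, 10.1, 0, 0, 0],
    [0, 0, 43, 10.1, 0, 0, 0]
  ]
}}

```text
time_s: 13.2
position: [0.5765, 0.016, 0.2175]
tool_rot: [[-0.03, 1.0, -0.002], [1.0, 0.03, 0.0], [0.0, -0.002, -1.0]]
ft_force: [-0.3, -0.7, -0.5]
grip_width: 0.043
gripper_force: 0.0
```

{"name": "move_arm", "arguments": {
  "plan": [
    [0, 0, 43, 0, 0, 0, 0],
    [0, 0, 43, 0, 0, 0, 0],
    [0, 0, 43, 0, 0, 0, 0],
    [0, 0, 43, 0, 0, 0, 0],
    [0, 0, 43, 0, 0, 0, 0]
  ]
}}

```text
time_s: 13.7
position: [0.5768, 0.0157, 0.2173]
tool_rot: [[0.66, 0.752, -0.002], [0.752, -0.66, 0.0], [-0.001, -0.002, -1.0]]
ft_force: [0.1, -0.4, -0.3]
grip_width: 0.0423
gripper_force: 0.0
```

{"name": "move_arm", "arguments": {
  "plan": [
    [0, 0, 31, 0, 0, 0, 0],
    [0, 0, 31, 0, 0, 0, 0],
    [0, 0, 31, 0, 0, 0, 0],
    [0, 0, 31, 0, 0, 0, 0],
    [0, 0, 31, 0, 0, 0, 0]
  ]
}}

```text
time_s: 14.2
position: [0.5768, 0.0157, 0.2174]
tool_rot: [[0.951, 0.31, -0.002], [0.31, -0.951, 0.0], [-0.002, -0.001, -1.0]]
ft_force: [-0.0, 0.3, -0.2]
grip_width: 0.0428
gripper_force: 0.0
```

```bash
python3 - <<'E'
from h import *
from bar import bar
goto(.5765,.0165,.15,18)
p=env.get_image('wrist');bar(p)
cv2.imwrite('pics/w9.png',p['color'][:,:,::-1])
E
```

```text
turn [-0.06  0.1   0.05] shift cm [ 0.01 -0.08  6.74]
bar [ 303  186   34   82 1952] [(13, 35.7), (13, 21.6), (30, 5.3), (10, 112.5), (2, 88.1), (29, 24.1), (15, 14.6), (13, 174.0), (10, 104.5)] [579.6, 17.2, 56.5, 21.5, 18.1]
```

View pics/w9.png

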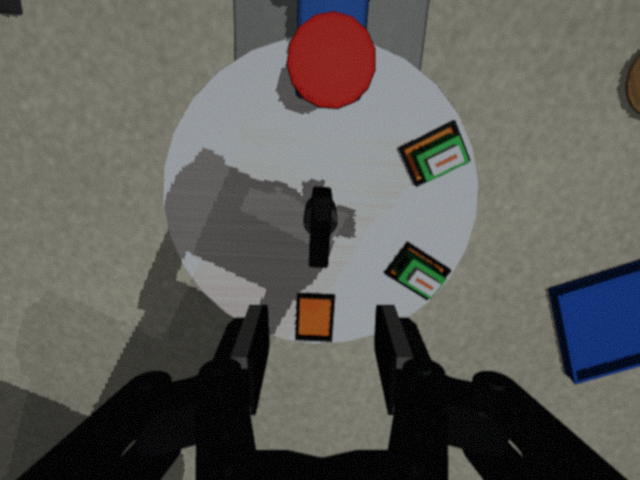

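The red plunger is at (332,60), the bar is upright at (320,225), and the jacks are at (440,155) and (420,272). The bar is within about 2° of the tool's x axis, so I grip it.

{"name": "move_arm", "arguments": {
  "plan": [
    [0, 0, 2, 0, -0.1, 5, 0],
    [0, 0, 2, 0, -0.1, 10, 0],
    [0, 0, 2, 0, -0.1, 13.9, 0],
    [0, 0, 2, 0, -0.1, 13.9, -0.5],
    [0, 0, 2, 0, -0.1, 13.9, -0.9]
  ]
}}

```text
time_s: 14.75
position: [0.577, 0.0167, 0.0801]
tool_rot: [[0.96, 0.278, -0.0], [0.278, -0.96, 0.0], [-0.0, -0.0, -1.0]]
ft_force: [-7.0, 12.1, -6.2]
grip_width: 0.0142
gripper_force: 9.1
```

{"name": "move_arm", "arguments": {
  "plan": [
    [0, 0, 0, 0, 0, 0, -1],
    [0, 0, 0, 0, 0, 0, -1],
    [0, 0, 0, 0, 0, 0, -1]
  ]
}}

```text
time_s: 15.05
position: [0.577, 0.0171, 0.0803]
tool_rot: [[0.961, 0.278, 0.001], [0.278, -0.961, 0.001], [0.001, -0.0, -1.0]]
ft_force: [1.3, 5.1, -7.7]
grip_width: 0.0135
gripper_force: 31.4
```

```bash
python3 - <<'E'
from h import *
s=env.observe();print(s['position'],s['ft_force'],s['wrist_torque'],s['q'][5])
goto(.5765,.0165,.078,75)
E
```

```text
[0.57703278 0.01705712 0.08032932] [ 1.30296383  5.14696642 -7.70732148] [ 0.71697077 -0.10483487  0.02335136] 63.79260497557521
turn [ 3.000e-02 -8.000e-02 -5.888e+01] shift cm [-0.07  0.04  0.23]
```

{"name": "move_arm", "arguments": {
  "plan": [
    [0, 0, -4, 0, 0, 0, -1],
    [0, 0, -10, 0, 0, 0, -1],
    [0, 0, -17, 0, 0, 0, -1],
    [0, 0, -24, 0, 0, 0, -1],
    [0, 0, -30, 0, 0, 0, -1]
  ],
  "squeeze": 60
}}

```text
time_s: 15.55
position: [0.577, 0.0171, 0.0804]
tool_rot: [[0.69, 0.724, 0.001], [0.724, -0.69, 0.001], [0.001, 0.001, -1.0]]
ft_force: [-0.5, 5.8, -7.2]
grip_width: 0.0127
gripper_force: 59.3
```

{"name": "move_arm", "arguments": {
  "plan": [
    [0, 0, -8, 0, 0, 0, -1],
    [0, 0, -16, 0, 0, 0, -1],
    [0, 0, -24, 0, 0, 0, -1],
    [0, 0, -28, 0, 0, 0, -1],
    [0, 0, -30, 0, 0, 0, -1]
  ]
}}

```text
time_s: 16.05
position: [0.5769, 0.0171, 0.0804]
tool_rot: [[0.238, 0.971, 0.001], [0.971, -0.238, 0.001], [0.001, 0.001, -1.0]]
ft_force: [1.4, 5.0, -8.0]
grip_width: 0.0129
gripper_force: 59.3
```

{"name": "move_arm", "arguments": {
  "plan": [
    [0, 0, 0, 0, 0, 0, -1],
    [0, 0, 0, 0, 0, 0, 0],
    [0, 0, 0, 0, 0, 0, 0],
    [0, 0, 0, 0, 0, 0, 0]
  ]
}}

```text
time_s: 16.45
position: [0.5774, 0.0161, 0.0806]
tool_rot: [[0.241, 0.971, 0.002], [0.971, -0.241, -0.001], [-0.0, 0.002, -1.0]]
ft_force: [-0.6, 0.9, 0.2]
grip_width: 0.0427
gripper_force: 0.0
```

{"name": "move_arm", "arguments": {
  "plan": [
    [0, 0, 0, 0, 0, -5, 0],
    [0, 0, 0, 0, 0, -10, 0],
    [0, 0, 0, 0, 0, -15, 0],
    [0, 0, 0, 0, 0, -15, 0]
  ]
}}

```text
time_s: 16.85
position: [0.579, 0.016, 0.2372]
tool_rot: [[0.24, 0.971, 0.014], [0.971, -0.24, -0.003], [0.001, 0.015, -1.0]]
ft_force: [0.1, -0.3, -0.1]
grip_width: 0.0425
gripper_force: 0.0
```

```bash
python3 - <<'E'
from h import *
import tb
p=env.get_image('wrist');tb.table(p)
cv2.imwrite('pics/w10.png',p['color'][:,:,::-1])
hsv=cv2.cvtColor(p['color'],cv2.COLOR_RGB2HSV)
def red(p):
    h=cv2.cvtColor(p['color'],cv2.COLOR_RGB2HSV)
    m=cv2.inRange(h,(0,170,60),(4,255,255))|cv2.inRange(h,(172,170,60),(180,255,255))
    n,l,st,c=cv2.connectedComponentsWithStats(m);i=1+np.argmax(st[1:,4])
    print('red',st[i],rect(p,l==i,.18))
red(p);red(env.get_image('top'));red(env.get_image('scene'))
print(np.array([576.5,16.5])+100*np.array([np.cos(np.radians(15)),np.sin(np.radians(15))]))
E
```

```text
nest [392 121  46  52] [673.5, 42.6, 40.2, 27.6, 15.8]
nest [300 289  31  37] [551.1, -82.5, 38.9, 29.2, 75.6]
dark [ 387   42  190  151 5103] [697.8, 74.3, 130.2, 53.5, 37.9] [719.0, 69.3, 157.5, 64.8, 37.9]
dark [ 301  182   29   75 1547] [576.9, 20.0, 55.6, 20.0, 75.1] [572.7, 3.6, 67.3, 24.2, 75.1]
dark [380 232  61  36 614] [638.5, -26.3, 38.4, 27.1, 135.0] [647.2, -52.4, 46.4, 32.8, 135.0]
red [ 451  139   72   72 4020] [672.7, 43.2, 36.4, 36.0, 82.2]
red [227 304   6   4  17] [419.6, 291.7, 11.7, 6.0, 117.1]
red [310 267  17  15 202] [678.0, 41.9, 34.1, 31.7, 163.9]
[673.09258263  42.38190451]
```

View pics/w10.png

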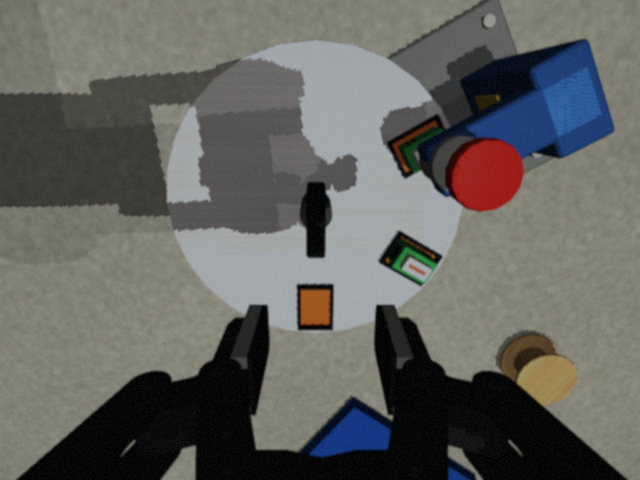

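The table is indexed. A jack sits under the press at (420,145) and the other is at (412,262). The red knob is at (485,175).

```bash
python3 - <<'E'
from h import *
goto(.673,.0424,.24,75)
E
```

```text
turn [-0.01  0.01  1.08] shift cm [ 4.84  8.75 -1.08]
```

{"name": "move_arm", "arguments": {
  "plan": [
    [0, 0, 0, 4.8, 8.7, 0, -1],
    [0, 0, 0, 4.8, 8.7, 0, -1],
    [0, 0, 0, 4.8, 8.7, 0, -1],
    [0, 0, 0, 4.8, 8.7, 0, -1],
    [0, 0, 0, 4.8, 8.7, 3, -1]
  ]
}}

```text
time_s: 17.5
position: [0.6732, 0.0419, 0.2022]
tool_rot: [[0.241, 0.971, 0.006], [0.971, -0.241, -0.001], [0.001, 0.006, -1.0]]
ft_force: [0.6, 0.9, 0.9]
grip_width: -0.0002
gripper_force: 0.0
```

```bash
python3 - <<'E'
from h import *
goto(.673,.0424,.18,75)
E
```

```text
turn [ 0.35 -0.04  1.08] shift cm [ 0.04 -0.05  2.22]
```

{"name": "move_arm", "arguments": {
  "plan": [
    [0, 0, 0, 0, 0, 2, -1],
    [0, 0, 0, 0, 0, 2.8, -1],
    [0, 0, 0, 0, 0, 3.5, -1],
    [0, 0, 0, 0, 0, 4.1, -1],
    [0, 0, 0, 0, 0, 4.1, -1]
  ]
}}

```text
time_s: 18.0
position: [0.6714, 0.042, 0.1604]
tool_rot: [[0.241, 0.971, -0.0], [0.971, -0.241, -0.0], [-0.001, -0.0, -1.0]]
ft_force: [-6.3, 0.3, 7.0]
grip_width: -0.0002
gripper_force: 3.8
```

{"name": "move_arm", "arguments": {
  "plan": [
    [0, 0, 0, 0, 0, 0.1, -1],
    [0, 0, 0, 0, 0, 0.1, -1],
    [0, 0, 0, 0, 0, 0.1, -1]
  ]
}}

```text
time_s: 18.3
position: [0.6715, 0.042, 0.1601]
tool_rot: [[0.241, 0.971, 0.0], [0.971, -0.241, -0.001], [-0.001, 0.0, -1.0]]
ft_force: [-7.4, -1.2, 10.2]
grip_width: -0.0002
gripper_force: 5.2
```

{"name": "move_arm", "arguments": {
  "plan": [
    [0, 0, 0, 0, 0, 0.1, -1],
    [0, 0, 0, 0, 0, 0.2, -1],
    [0, 0, 0, 0, 0, 0.2, -1]
  ]
}}

```text
time_s: 18.6
position: [0.6716, 0.042, 0.16]
tool_rot: [[0.241, 0.971, 0.002], [0.971, -0.241, -0.001], [-0.0, 0.002, -1.0]]
ft_force: [-11.0, -0.3, 20.2]
grip_width: 0.0004
gripper_force: 10.1
```

```bash
python3 -c "
from h import *
s=env.observe();print(s['position'],s['ft_force'])"
```

```text
[0.67163623 0.04196803 0.15996774] [-10.99310187  -0.27228099  20.19141227]
```

The plunger is at its stop, since the force climbs with no further travel. I lift off and turn the next notch.

{"name": "move_arm", "arguments": {
  "plan": [
    [0, 0, 0, 0, 0, -3, -1],
    [0, 0, 0, 0, 0, -7, -1],
    [0, 0, 1, -4.8, -8.7, -7, 0],
    [0, 0, 1, -4.8, -8.7, -7, 0],
    [0, 0, 1, -4.8, -8.7, -7, 0]
  ]
}}

```text
time_s: 19.1
position: [0.5699, 0.0163, 0.2252]
tool_rot: [[0.259, 0.966, -0.007], [0.966, -0.259, 0.001], [-0.001, -0.007, -1.0]]
ft_force: [0.3, -0.3, -0.1]
grip_width: 0.0419
gripper_force: 0.0
```

```bash
python3 -c "
from h import *
from bar import bar
goto(.577,.0165,.080,75)
print(env.observe()['grip_width']);bar(env.get_image('wrist'))"
```

```text
turn [-0.37  0.06  0.01] shift cm [ 0.22  0.78 14.52]
0.04188458026065998
bar [ 315  182   31   78 1714] [(13, 94.0), (42, 72.2), (11, 169.3), (29, 87.6), (13, 74.8), (14, 55.0), (10, 169.0)] [575.9, 20.3, 55.5, 19.1, 74.8]
```

{"name": "move_arm", "arguments": {
  "plan": [
    [0, 0, 0, 0, 0, 0, 0],
    [0, 0, 0, 0, 0, 4, 0]
  ]
}}

```text
time_s: 19.35
position: [0.5803, 0.0162, 0.19]
tool_rot: [[0.257, 0.966, 0.013], [0.966, -0.257, -0.002], [0.001, 0.013, -1.0]]
ft_force: [1.2, -0.6, -1.3]
grip_width: 0.0428
gripper_force: 0.0
```

```bash
python3 -c "
from h import *
goto(.577,.0165,.080,75)"
```

```text
turn [ 0.73 -0.06  0.1 ] shift cm [-0.06 -0.47 11.  ]
```

{"name": "move_arm", "arguments": {
  "plan": [
    [0, 0, 0, 0, 0, 3, 0],
    [0, 0, 0, 0, 0, 7, 0],
    [0, 0, 0, 0, 0, 10.8, 0],
    [0, 0, 0, 0, 0, 10.8, -0.5],
    [0, 0, 0, 0, 0, 10.8, -1]
  ]
}}

```text
time_s: 19.85
position: [0.5775, 0.0167, 0.0781]
tool_rot: [[0.257, 0.966, -0.001], [0.966, -0.257, 0.0], [0.0, -0.001, -1.0]]
ft_force: [-27.4, 8.0, -12.0]
grip_width: 0.0146
gripper_force: 16.6
```

{"name": "move_arm", "arguments": {
  "plan": [
    [0, 0, 0, 0, 0, 0, -1],
    [0, 0, 0, 0, 0, 0, -1],
    [0, 0, 0, 0, 0, 0, -1]
  ]
}}

```text
time_s: 20.15
position: [0.5769, 0.0168, 0.0781]
tool_rot: [[0.257, 0.966, 0.001], [0.966, -0.257, 0.0], [0.0, 0.001, -1.0]]
ft_force: [-1.8, 2.1, -8.1]
grip_width: 0.013
gripper_force: 62.5
```

{"name": "move_arm", "arguments": {
  "plan": [
    [0, 0, -4, 0, 0, 0, -1],
    [0, 0, -10, 0, 0, 0, -1],
    [0, 0, -17, 0, 0, 0, -1],
    [0, 0, -24, 0, 0, 0, -1],
    [0, 0, -30, 0, 0, 0, -1]
  ]
}}

```text
time_s: 20.65
position: [0.577, 0.0169, 0.0781]
tool_rot: [[-0.265, 0.964, 0.001], [0.964, 0.265, 0.0], [0.0, 0.001, -1.0]]
ft_force: [-1.3, 1.9, -9.1]
grip_width: 0.0126
gripper_force: 62.4
```

{"name": "move_arm", "arguments": {
  "plan": [
    [0, 0, -8, 0, 0, 0, -1],
    [0, 0, -16, 0, 0, 0, -1],
    [0, 0, -24, 0, 0, 0, -1],
    [0, 0, -28, 0, 0, 0, -1],
    [0, 0, -30, 0, 0, 0, -1]
  ]
}}

```text
time_s: 21.15
position: [0.5771, 0.0169, 0.0781]
tool_rot: [[-0.71, 0.704, 0.001], [0.704, 0.71, 0.001], [-0.001, 0.001, -1.0]]
ft_force: [-0.8, 2.6, -9.4]
grip_width: 0.0129
gripper_force: 62.4
```

{"name": "move_arm", "arguments": {
  "plan": [
    [0, 0, 0, 0, 0, 0, -1],
    [0, 0, 0, 0, 0, 0, 0],
    [0, 0, 0, 0, 0, 0, 0],
    [0, 0, 0, 0, 0, 0, 0]
  ]
}}

```text
time_s: 21.55
position: [0.5775, 0.0163, 0.0785]
tool_rot: [[-0.708, 0.706, 0.003], [0.706, 0.708, -0.001], [-0.002, 0.001, -1.0]]
ft_force: [-0.3, 0.1, -1.2]
grip_width: 0.0427
gripper_force: 0.0
```

{"name": "move_arm", "arguments": {
  "plan": [
    [0, 0, 0, 0, 0, -5, 0],
    [0, 0, 0, 0, 0, -10, 0],
    [0, 0, 0, 0, 0, -15, 0],
    [0, 0, 0, 0, 0, -15, 0],
    [0, 0, 0, 0, 0, -15, 0]
  ]
}}

```text
time_s: 22.05
position: [0.577, 0.0165, 0.2287]
tool_rot: [[-0.708, 0.706, 0.003], [0.706, 0.708, -0.001], [-0.003, 0.002, -1.0]]
ft_force: [-0.5, -0.3, -0.7]
grip_width: 0.0426
gripper_force: 0.0
```

```bash
python3 - <<'E'
from h import *
import tb
p=env.get_image('wrist');tb.table(p)
cv2.imwrite('pics/w11.png',p['color'][:,:,::-1])
goto(.673,.0424,.23,135)
E
```

```text
nest [400 118  48  55] [602.5, 113.5, 40.8, 27.4, 75.8]
nest [306 292  32  37] [648.5, -55.1, 38.2, 29.4, 135.1]
nest [577 393  63  87] [981.2, 48.6, 121.7, 63.9, 149.8]
dark [615   0  25  35 597] [612.3, 237.8, 18.0, 13.9, 149.8] [633.1, 272.9, 21.9, 16.9, 149.8]
dark [ 578   99   62  127 3340] [685.6, 180.9, 86.5, 38.6, 149.8] [722.3, 203.7, 105.3, 46.9, 149.8]
dark [395 113  58  64 689] [586.1, 106.2, 37.3, 27.6, 74.9] [601.2, 112.8, 45.4, 33.6, 74.9]
dark [ 306  184   31   77 1651] [573.3, 18.2, 56.0, 20.3, 130.4] [585.6, 5.7, 68.1, 24.7, 130.4]
turn [-0.01 -0.    0.07] shift cm [-5.01  8.65 -0.29]
```

View pics/w11.png

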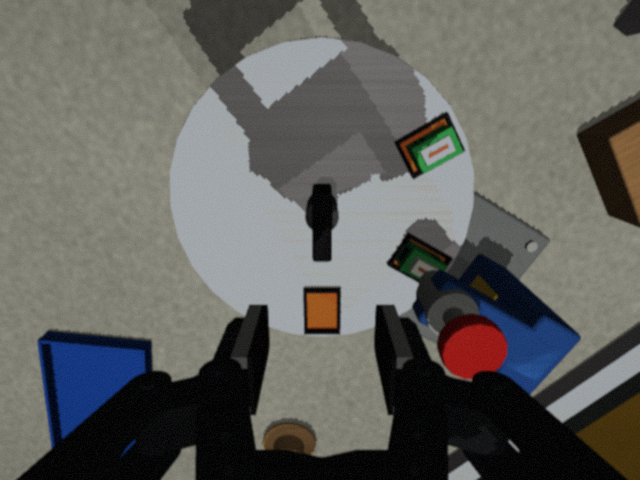

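The second jack is now under the press at (418,258). The first, already pressed, is at (435,148). I press again.

{"name": "move_arm", "arguments": {
  "plan": [
    [0, 0, 0, -5, 8.6, 0, -1],
    [0, 0, 0, -5, 8.6, 0, -1],
    [0, 0, 0, -5, 8.6, 0, -1],
    [0, 0, 0, -5, 8.6, 0, -1],
    [0, 0, 0, -5, 8.6, 2.5, -1]
  ]
}}

```text
time_s: 22.6
position: [0.6731, 0.0419, 0.2046]
tool_rot: [[-0.708, 0.706, 0.005], [0.706, 0.708, -0.001], [-0.004, 0.003, -1.0]]
ft_force: [0.1, -0.4, 0.7]
grip_width: 0.0001
gripper_force: 0.0
```

{"name": "move_arm", "arguments": {
  "plan": [
    [0, 0, 0, 0, 0, 0, -1],
    [0, 0, 0, 0, 0, 0, -1]
  ]
}}

```text
time_s: 22.8
position: [0.672, 0.042, 0.2028]
tool_rot: [[-0.708, 0.706, -0.001], [0.706, 0.708, 0.0], [0.001, -0.001, -1.0]]
ft_force: [-1.3, 1.1, 0.4]
grip_width: -0.0
gripper_force: 0.0
```

```bash
python3 -c "
from h import *
goto(.673,.0424,.16,135);print(env.observe()['grip_width'])"
```

```text
turn [-0.04 -0.05  0.06] shift cm [-0.05  0.11  4.28]
-1.2048951779310012e-05
```

{"name": "move_arm", "arguments": {
  "plan": [
    [0, 0, 0, 0, 0, 2, -1],
    [0, 0, 0, 0, 0, 2.8, -1],
    [0, 0, 0, 0, 0, 3.5, -1],
    [0, 0, 0, 0, 0, 4.1, -1],
    [0, 0, 0, 0, 0, 4.3, -1]
  ]
}}

```text
time_s: 23.3
position: [0.6728, 0.042, 0.1616]
tool_rot: [[-0.708, 0.706, 0.002], [0.706, 0.708, -0.001], [-0.002, 0.001, -1.0]]
ft_force: [-5.2, -0.7, 13.2]
grip_width: 0.0002
gripper_force: 6.4
```

{"name": "move_arm", "arguments": {
  "plan": [
    [0, 0, 0, 0, 0, 0.1, -1],
    [0, 0, 0, 0, 0, 0.2, -1],
    [0, 0, 0, 0, 0, 0.2, -1]
  ]
}}

```text
time_s: 23.6
position: [0.6728, 0.042, 0.1603]
tool_rot: [[-0.708, 0.706, 0.002], [0.706, 0.708, -0.001], [-0.002, 0.001, -1.0]]
ft_force: [-4.8, -0.5, 11.5]
grip_width: 0.0001
gripper_force: 5.8
```

{"name": "move_arm", "arguments": {
  "plan": [
    [0, 0, 0, 0, 0, -3, -1],
    [0, 0, 0, 0, 0, -7, -1],
    [0, 0, 0, 5, -8.6, -7, 0],
    [0, 0, 0, 5, -8.6, -7, 0],
    [0, 0, 0, 5, -8.6, -7, 0]
  ]
}}

```text
time_s: 24.1
position: [0.5705, 0.0165, 0.2271]
tool_rot: [[-0.707, 0.707, -0.006], [0.707, 0.707, 0.001], [0.005, -0.004, -1.0]]
ft_force: [0.9, 0.4, 1.0]
grip_width: 0.0422
gripper_force: 0.0
```

{"name": "move_arm", "arguments": {
  "plan": [
    [0, 0, 0, 0, 0, 0, 0],
    [0, 0, 0, 0, 0, 0, 0]
  ]
}}

```text
time_s: 24.3
position: [0.5779, 0.0165, 0.2282]
tool_rot: [[-0.708, 0.706, 0.002], [0.706, 0.708, -0.0], [-0.002, 0.001, -1.0]]
ft_force: [0.9, 0.3, -0.1]
grip_width: 0.0424
gripper_force: 0.0
```

```bash
python3 -c "
from h import *
goto(.577,.0165,.080,135);print(env.observe()['q'])"
```

```text
turn [0.08 0.1  0.09] shift cm [ 0.09 -0.08 14.82]
[-1.00927582e+01  2.47198203e+01  7.01226575e+01  5.24710314e-03
  8.50324727e+01 -5.51794180e+01]
```

{"name": "move_arm", "arguments": {
  "plan": [
    [0, 0, 0, 0, 0, 5, 0],
    [0, 0, 0, 0, 0, 10, 0],
    [0, 0, 0, 0, 0, 14.6, 0],
    [0, 0, 0, 0, 0, 14.6, -0.5],
    [0, 0, 0, 0, 0, 14.6, -1]
  ]
}}

```text
time_s: 24.8
position: [0.5781, 0.0166, 0.0823]
tool_rot: [[-0.708, 0.706, 0.001], [0.706, 0.708, -0.0], [-0.001, 0.0, -1.0]]
ft_force: [-3.9, -4.0, -3.9]
grip_width: 0.0144
gripper_force: 5.4
```

{"name": "move_arm", "arguments": {
  "plan": [
    [0, 0, 0, 0, 0, 0, -1],
    [0, 0, 0, 0, 0, 0, -1],
    [0, 0, 0, 0, 0, 0, -1]
  ]
}}

```text
time_s: 25.1
position: [0.5778, 0.0163, 0.0826]
tool_rot: [[-0.708, 0.706, 0.003], [0.706, 0.708, -0.001], [-0.003, 0.002, -1.0]]
ft_force: [3.5, -2.4, -11.4]
grip_width: 0.0127
gripper_force: 61.6
```

{"name": "move_arm", "arguments": {
  "plan": [
    [0, 0, -4, 0, 0, 0, -1],
    [0, 0, -10, 0, 0, 0, -1],
    [0, 0, -17, 0, 0, 0, -1],
    [0, 0, -24, 0, 0, 0, -1],
    [0, 0, -30, 0, 0, 0, -1]
  ]
}}

```text
time_s: 25.6
position: [0.5781, 0.0168, 0.0825]
tool_rot: [[-0.967, 0.253, 0.004], [0.253, 0.967, 0.001], [-0.004, 0.002, -1.0]]
ft_force: [5.2, -0.1, -11.3]
grip_width: 0.013
gripper_force: 61.5
```

{"name": "move_arm", "arguments": {
  "plan": [
    [0, 0, -8, 0, 0, 0, -1],
    [0, 0, -16, 0, 0, 0, -1],
    [0, 0, -24, 0, 0, 0, -1],
    [0, 0, -28, 0, 0, 0, -1],
    [0, 0, -30, 0, 0, 0, -1]
  ]
}}

```text
time_s: 26.1
position: [0.578, 0.0174, 0.0825]
tool_rot: [[-0.965, -0.263, 0.004], [-0.263, 0.965, 0.001], [-0.004, 0.0, -1.0]]
ft_force: [7.1, 2.9, -10.8]
grip_width: 0.0126
gripper_force: 61.6
```

{"name": "move_arm", "arguments": {
  "plan": [
    [0, 0, 0, 0, 0, 0, -1],
    [0, 0, 0, 0, 0, 0, 0],
    [0, 0, 0, 0, 0, 0, 0],
    [0, 0, 0, 0, 0, 0, 0]
  ]
}}

```text
time_s: 26.5
position: [0.5771, 0.0166, 0.0826]
tool_rot: [[-0.966, -0.26, 0.002], [-0.26, 0.966, -0.0], [-0.002, -0.001, -1.0]]
ft_force: [0.2, 0.1, -0.4]
grip_width: 0.0429
gripper_force: 0.0
```

{"name": "move_arm", "arguments": {
  "plan": [
    [0, 0, 0, 0, 0, -5, 0],
    [0, 0, 0, 0, 0, -10, 0],
    [0, 0, 0, 0, 0, -15, 0],
    [0, 0, 0, 0, 0, -15, 0],
    [0, 0, 0, 0, 0, -15, 0]
  ]
}}

```text
time_s: 27.0
position: [0.5768, 0.0166, 0.2328]
tool_rot: [[-0.966, -0.26, 0.003], [-0.26, 0.966, -0.0], [-0.003, -0.001, -1.0]]
ft_force: [-0.2, -0.8, -0.9]
grip_width: 0.0427
gripper_force: 0.0
```

```bash
python3 - <<'E'
from h import *
import tb
p=env.get_image('wrist');tb.table(p)
from jk import jack
C=np.array([.5768,.0165])
for a in(135,75):
    u=np.array([np.cos(np.radians(a)),np.sin(np.radians(a))]);n=C+.1*u
    print(n,jack(p,n,.04,.03))
    goto(*n,.15,a)
cv2.imwrite('pics/w12.png',p['color'][:,:,::-1])
p=env.get_image('top')
for k,z in(('tray',.018),('tester',.032)):
    for d in env.outline_of(k,p):print(k,d['conf'],rect(p,d['mask'],z))
E
```

```text
nest [400 119  47  53] [505.0, 87.5, 40.8, 27.0, 137.3]
nest [307 291  31  37] [674.8, 42.8, 38.6, 28.7, 15.8]
nest [  0 450  40  30] [956.1, -231.2, 45.7, 41.7, 0.2]
dark [   0    2   64  137 1463] [531.6, -186.6, 81.9, 39.4, 0.2] [539.5, -225.2, 99.4, 47.9, 0.2]
dark [394 114  58  65 758] [503.8, 70.1, 37.6, 28.7, 134.9] [505.8, 86.4, 45.6, 34.8, 134.9]
dark [ 307  184   32   75 1635] [572.9, 15.8, 54.8, 22.0, 15.1] [589.7, 20.4, 66.5, 26.6, 15.1]
dark [388 232  62  39 719] [582.2, 91.2, 38.7, 27.7, 75.2] [600.9, 111.9, 47.0, 33.6, 75.2]
n 749 V pct [ 38.  56.  61.  99. 117.]
[0.50608932 0.08721068] [505.6, 87.6, 34.6, 23.3, 134.8]
turn [-0.000e+00 -2.000e-02  6.009e+01] shift cm [4.94 8.64 8.13]
n 618 V pct [ 37.  66. 107. 124. 130.]
[0.6026819  0.11309258] [600.1, 110.6, 35.7, 24.5, 73.8]
turn [-1.0000e-02 -2.0000e-02  1.2009e+02] shift cm [-5.06  8.62  8.12]
tray 0.89 [576.5, -336.7, 206.7, 114.5, 127.7]
tester 0.85 [482.1, 341.7, 129.5, 62.7, 21.7]
```

View pics/w12.png

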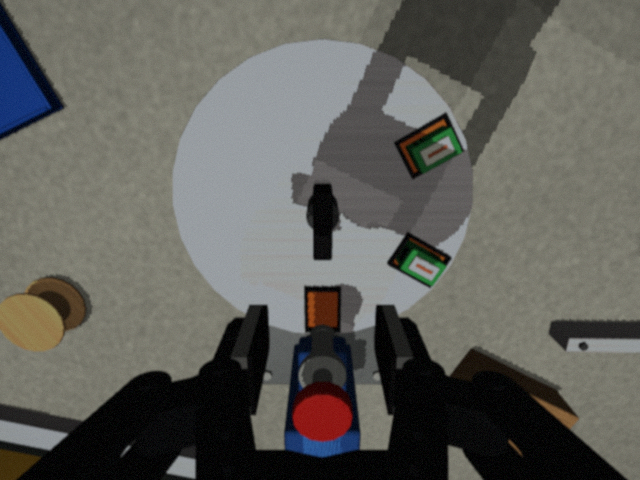

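The press area is clear. The finished jacks are at (432,150) and (420,262), both in their nests. I pick the first one, at 135°.

{"name": "move_arm", "arguments": {
  "plan": [
    [0, 0, 43, 4.9, 8.6, 0, 0],
    [0, 0, 43, 4.9, 8.6, 0, 0],
    [0, 0, 43, 4.9, 8.6, 4, 0],
    [0, 0, 43, 4.9, 8.6, 8, 0],
    [0, 0, 43, 4.9, 8.6, 8, 0]
  ]
}}

```text
time_s: 27.7
position: [0.504, 0.0873, 0.1463]
tool_rot: [[-0.881, 0.473, -0.011], [0.473, 0.881, 0.001], [0.01, -0.004, -1.0]]
ft_force: [0.4, -0.3, 0.5]
grip_width: 0.0429
gripper_force: 0.0
```

{"name": "move_arm", "arguments": {
  "plan": [
    [0, 0, 17, 0, 0, 0, 0],
    [0, 0, 17, 0, 0, 0, 0],
    [0, 0, 17, 0, 0, 0, 0],
    [0, 0, 17, 0, 0, 0, 0]
  ]
}}

```text
time_s: 28.1
position: [0.5068, 0.0869, 0.1509]
tool_rot: [[-0.711, 0.703, -0.001], [0.703, 0.711, 0.0], [0.001, -0.001, -1.0]]
ft_force: [0.7, 0.3, 0.3]
grip_width: 0.0425
gripper_force: 0.0
```

```bash
python3 - <<'E'
from h import *
from jk import jack
p=env.get_image('wrist')
print(env.observe()['position'],jack(p,np.array([.506,.0872]),.04,.03))
goto(.506,.0872,.053,135)
E
```

```text
n 1069 V pct [ 34.  55.  60.  67. 124.]
[0.50687679 0.08690704 0.15106008] [504.6, 90.3, 38.2, 22.5, 135.4]
turn [-0.03 -0.04  0.32] shift cm [ 0.08 -0.04  9.81]
```

{"name": "move_arm", "arguments": {
  "plan": [
    [0, 0, 0, 0.2, 0.1, 4, 0],
    [0, 0, 0, 0.2, 0.1, 8, 0],
    [0, 0, 0, 0.2, 0.1, 9.8, 0],
    [0, 0, 0, 0.2, 0.1, 9.8, 0],
    [0, 0, 0, 0.2, 0.1, 9.8, -0.7]
  ],
  "squeeze": 30
}}

```text
time_s: 28.65
position: [0.5067, 0.089, 0.054]
tool_rot: [[-0.71, 0.705, 0.0], [0.705, 0.71, -0.0], [-0.0, 0.0, -1.0]]
ft_force: [-0.7, -0.4, 1.3]
grip_width: 0.0294
gripper_force: 0.0
```

{"name": "move_arm", "arguments": {
  "plan": [
    [0, 0, 0, 0, 0, 0, -0.9],
    [0, 0, 0, 0, 0, 0, -0.9],
    [0, 0, 0, 0, 0, 0, -0.9],
    [0, 0, 0, 0, 0, 0, -0.9]
  ]
}}

```text
time_s: 29.05
position: [0.507, 0.089, 0.0546]
tool_rot: [[-0.709, 0.706, 0.003], [0.706, 0.709, -0.0], [-0.002, 0.002, -1.0]]
ft_force: [-0.8, 0.1, 6.0]
grip_width: 0.021
gripper_force: 32.2
```

{"name": "move_arm", "arguments": {
  "plan": [
    [0, 0, 0, 0, 0, -5, -0.9],
    [0, 0, 0, 0, 0, -10, -0.9],
    [0, 0, 0, 0, 0, -14, -0.9],
    [0, 0, 0, 0, 0, -14, -0.9]
  ]
}}

```text
time_s: 29.45
position: [0.5083, 0.089, 0.199]
tool_rot: [[-0.709, 0.705, 0.011], [0.705, 0.709, -0.001], [-0.008, 0.007, -1.0]]
ft_force: [0.3, -1.0, -0.3]
grip_width: 0.021
gripper_force: 31.3
```

```bash
python3 - <<'E'
from h import *
# tray centre and long axis 128 deg; slots +-45mm along it
a=np.radians(128);u=np.array([np.cos(a),np.sin(a)]);T=np.array([.577,-.338])
for s in(-.045,.045):print(T+s*u)
goto(*(T-.045*u),.10,128);print(env.observe()['q'])
E
```

```text
[ 0.60470477 -0.37346048]
[ 0.54929523 -0.30253952]
turn [0.45 0.45 7.14] shift cm [-39.37 -26.05  10.04]
[-3.23040831e+00  1.96931951e+01  8.33032506e+01 -4.26396946e-05
  7.63695490e+01 -4.83692575e+01]
```

{"name": "move_arm", "arguments": {
  "plan": [
    [0, 0, 7, -39.3, -26, 0, -0.9],
    [0, 0, 7, -39.3, -26, 0, -0.9],
    [0, 0, 7, -39.3, -26, 0, -0.9],
    [0, 0, 7, -39.3, -26, 0, -0.9],
    [0, 0, 7, -39.3, -26, 0, -0.9]
  ]
}}

```text
time_s: 29.95
position: [0.5564, -0.1578, 0.1928]
tool_rot: [[-0.617, 0.787, -0.001], [0.787, 0.617, 0.001], [0.001, -0.0, -1.0]]
ft_force: [0.7, 2.0, -0.9]
grip_width: 0.0213
gripper_force: 31.3
```

```bash
python3 - <<'E'
from h import *
goto(.6047,-.3735,.10,128)
E
```

```text
turn [-0.02 -0.06  0.12] shift cm [-19.96  -9.52   9.26]
```

{"name": "move_arm", "arguments": {
  "plan": [
    [0, 0, 0, -19.8, -9.4, 0, -0.9],
    [0, 0, 0, -19.8, -9.4, 0, -0.9],
    [0, 0, 0, -19.8, -9.4, 3, -0.9],
    [0, 0, 0, -19.8, -9.4, 7, -0.9],
    [0, 0, 0, -19.8, -9.4, 9, -0.9]
  ]
}}

```text
time_s: 30.45
position: [0.6044, -0.3693, 0.1078]
tool_rot: [[-0.616, 0.788, 0.002], [0.788, 0.616, -0.002], [-0.003, 0.0, -1.0]]
ft_force: [-0.1, 0.2, 0.0]
grip_width: 0.0211
gripper_force: 31.3
```

{"name": "move_arm", "arguments": {
  "plan": [
    [0, 0, 0, 0, 0, 0, -0.9],
    [0, 0, 0, 0, 0, 0, -0.9]
  ]
}}

```text
time_s: 30.65
position: [0.6037, -0.3661, 0.107]
tool_rot: [[-0.617, 0.787, -0.002], [0.787, 0.617, 0.002], [0.003, -0.0, -1.0]]
ft_force: [-0.3, -0.8, 0.6]
grip_width: 0.0213
gripper_force: 31.3
```

```bash
python3 - <<'E'
from h import *
goto(.6047,-.3735,.020,128)
for n in('wrist','top'):
    p=env.get_image(n)
    for d in env.outline_of('tray',p):
        if d['conf']>.6:print(d['conf'],rect(p,d['mask'],.018))
E
```

```text
turn [-0.02 -0.17  0.08] shift cm [-0.67 -0.37  8.7 ]
0.68 [579.5, -340.3, 197.3, 110.9, 128.2]
0.96 [586.5, -335.9, 201.4, 111.9, 133.9]
```

{"name": "move_arm", "arguments": {
  "plan": [
    [0, 0, 0, -0.4, -0.3, 4, -0.9],
    [0, 0, 0, -0.4, -0.3, 7, -0.9],
    [0, 0, 0, -0.4, -0.3, 8.6, -0.9],
    [0, 0, 0, -0.4, -0.3, 8.6, -0.9],
    [0, 0, 0, -0.4, -0.3, 8.6, -0.9]
  ]
}}

```text
time_s: 31.35
position: [0.605, -0.3712, 0.0243]
tool_rot: [[-0.618, 0.786, 0.002], [0.786, 0.618, -0.002], [-0.002, 0.001, -1.0]]
ft_force: [0.2, -0.2, -1.4]
grip_width: 0.021
gripper_force: 31.3
```

{"name": "move_arm", "arguments": {
  "plan": [
    [0, 0, 0, 0, 0, 0.1, -0.3],
    [0, 0, 0, 0, 0, 0.1, -0.3],
    [0, 0, 0, 0, 0, 0.1, -0.3]
  ]
}}

```text
time_s: 31.65
position: [0.6046, -0.3714, 0.0225]
tool_rot: [[-0.617, 0.787, 0.001], [0.787, 0.617, -0.001], [-0.001, 0.0, -1.0]]
ft_force: [-0.0, 0.8, 0.9]
grip_width: 0.0299
gripper_force: 0.0
```

{"name": "move_arm", "arguments": {
  "plan": [
    [0, 0, 0, 0, 0, -5, -0.3],
    [0, 0, 0, 0, 0, -10, -0.3],
    [0, 0, 0, 0, 0, -18, -0.3],
    [0, 0, 0, 0, 0, -18, -0.3],
    [0, 0, 0, 0, 0, -18, -0.3]
  ]
}}

```text
time_s: 32.15
position: [0.6054, -0.3722, 0.2079]
tool_rot: [[-0.617, 0.787, 0.008], [0.787, 0.617, -0.007], [-0.011, 0.002, -1.0]]
ft_force: [0.0, 0.8, -0.2]
grip_width: 0.0298
gripper_force: 0.0
```

```bash
python3 - <<'E'
from h import *
p=env.get_image('wrist');cv2.imwrite('pics/w13.png',p['color'][:,:,::-1])
from jk import jack
print(jack(p,np.array([.605,-.373]),.004))
for d in env.outline_of('tray',p):
    if d['conf']>.6:print(d['conf'],rect(p,d['mask'],.018))
goto(.601,.1115,.15,75);goto(.601,.1115,.15,-105)
print(env.observe()['q'])
E
```

```text
n 592 V pct [ 37.  66. 118. 132. 137.]
[603.5, -370.8, 37.0, 21.6, 127.5]
0.74 [579.2, -339.9, 200.0, 111.4, 128.2]
turn [3.000e-02 5.000e-02 5.311e+01] shift cm [38.18 29.54  5.16]
turn [-6.0000e-02  4.0000e-02 -1.2689e+02] shift cm [38.18 29.54  5.16]
[-4.11013823e+01  3.97194209e+01  4.71614335e+01 -2.51379833e-03
  9.30628486e+01 -7.92152896e+01]
```

View pics/w13.png

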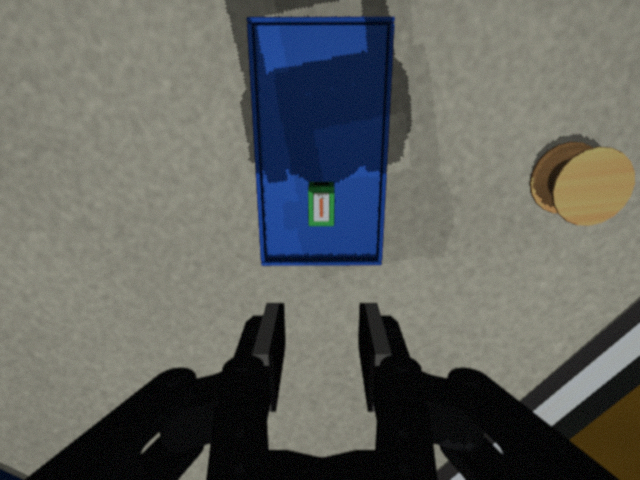

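Jack 1 stands upright in the tray at (321,205). Now the second one.

{"name": "move_arm", "arguments": {
  "plan": [
    [0, 0, 40, 38.1, 29.5, 0, 0],
    [0, 0, 40, 38.1, 29.5, 0, 0],
    [0, 0, 40, 38.1, 29.5, 0, 0],
    [0, 0, 40, 38.1, 29.5, 0, 0],
    [0, 0, 40, 38.1, 29.5, 0, 0]
  ]
}}

```text
time_s: 32.75
position: [0.6018, -0.1192, 0.1998]
tool_rot: [[0.039, 0.999, -0.003], [0.999, -0.039, 0.001], [0.001, -0.003, -1.0]]
ft_force: [1.2, -0.2, -1.1]
grip_width: 0.0428
gripper_force: 0.0
```

```bash
python3 - <<'E'
from h import *
goto(.601,.1115,.15,75)
E
```

```text
turn [-0.17 -0.05 12.78] shift cm [23.04 -0.96  5.01]
```

{"name": "move_arm", "arguments": {
  "plan": [
    [0, 0, 13, 23, -0.8, 0, 0],
    [0, 0, 13, 23, -0.8, 0, 0],
    [0, 0, 13, 23, -0.8, 0, 0],
    [0, 0, 13, 23, -0.8, 0, 0],
    [0, 0, 13, 23, -0.8, 3, 0]
  ]
}}

```text
time_s: 33.25
position: [0.6028, 0.1121, 0.1731]
tool_rot: [[0.255, 0.967, 0.005], [0.967, -0.255, 0.0], [0.002, 0.005, -1.0]]
ft_force: [0.8, -0.6, 0.2]
grip_width: 0.0427
gripper_force: 0.0
```

{"name": "move_arm", "arguments": {
  "plan": [
    [0, 0, 0, 0, 0, 2, 0],
    [0, 0, 0, 0, 0, 2, 0],
    [0, 0, 0, 0, 0, 2, 0]
  ]
}}

```text
time_s: 33.55
position: [0.6021, 0.1084, 0.1511]
tool_rot: [[0.257, 0.966, -0.002], [0.966, -0.257, -0.0], [-0.0, -0.001, -1.0]]
ft_force: [0.2, -1.0, 0.2]
grip_width: 0.043
gripper_force: 0.0
```

```bash
python3 - <<'E'
from h import *
from jk import jack
p=env.get_image('wrist')
print(env.observe()['position'],jack(p,np.array([.601,.1115]),.04,.03))
goto(.601,.1115,.054,75)
E
```

```text
n 1235 V pct [41. 63. 75. 78. 88.]
[0.60259353 0.10815915 0.15192524] [601.8, 114.5, 38.0, 22.4, 75.2]
turn [0.02 0.   0.06] shift cm [ 0.28 -0.24  9.79]
```

{"name": "move_arm", "arguments": {
  "plan": [
    [0, 0, 0, 0.4, -0.2, 4, 0],
    [0, 0, 0, 0.4, -0.2, 8, 0],
    [0, 0, 0, 0.4, -0.2, 9.8, 0],
    [0, 0, 0, 0.4, -0.2, 9.8, 0],
    [0, 0, 0, 0.4, -0.2, 9.8, -0.7]
  ]
}}

```text
time_s: 34.1
position: [0.6024, 0.1126, 0.055]
tool_rot: [[0.258, 0.966, 0.002], [0.966, -0.258, 0.0], [0.001, 0.002, -1.0]]
ft_force: [1.8, -1.0, 0.7]
grip_width: 0.0291
gripper_force: 0.0
```

{"name": "move_arm", "arguments": {
  "plan": [
    [0, 0, 0, 0, 0, 0, -0.9],
    [0, 0, 0, 0, 0, 0, -0.9],
    [0, 0, 0, 0, 0, 0, -0.9],
    [0, 0, 0, 0, 0, 0, -0.9]
  ]
}}

```text
time_s: 34.5
position: [0.6025, 0.1129, 0.0556]
tool_rot: [[0.257, 0.966, 0.004], [0.966, -0.257, -0.0], [0.001, 0.004, -1.0]]
ft_force: [-0.1, -1.3, 6.9]
grip_width: 0.0209
gripper_force: 31.6
```

{"name": "move_arm", "arguments": {
  "plan": [
    [0, 0, 0, 0, 0, -5, -0.9],
    [0, 0, 0, 0, 0, -10, -0.9],
    [0, 0, 0, 0, 0, -15, -0.9],
    [0, 0, 0, 0, 0, -15, -0.9]
  ]
}}

```text
time_s: 34.9
position: [0.6037, 0.1134, 0.2118]
tool_rot: [[0.257, 0.966, 0.015], [0.967, -0.257, -0.0], [0.004, 0.014, -1.0]]
ft_force: [-0.2, 0.5, -0.2]
grip_width: 0.0208
gripper_force: 30.8
```

```bash
python3 - <<'E'
from h import *
goto(.5493,-.3025,.10,128);print(env.observe()['grip_width'])
for n in('top',):
    p=env.get_image(n)
    for k,z in(('tray',.018),('tester',.032)):
        for d in env.outline_of(k,p):
            if d['conf']>.5:print(k,d['conf'],rect(p,d['mask'],z))
E
```

```text
turn [  0.85   0.18 -52.87] shift cm [-41.63   5.25  11.1 ]
0.02082068580980074
tray 0.68 [577.5, -336.8, 204.2, 110.5, 128.3]
tester 0.83 [501.9, 364.9, 130.0, 62.4, 22.5]
```

{"name": "move_arm", "arguments": {
  "plan": [
    [0, 0, -40, -41.6, 5.2, 0, -0.9],
    [0, 0, -40, -41.6, 5.2, 0, -0.9],
    [0, 0, -40, -41.6, 5.2, 0, -0.9],
    [0, 0, -40, -41.6, 5.2, 0, -0.9],
    [0, 0, -40, -41.6, 5.2, 0, -0.9]
  ]
}}

```text
time_s: 35.55
position: [0.5689, -0.1216, 0.2019]
tool_rot: [[-0.428, 0.904, -0.003], [0.904, 0.428, 0.001], [0.003, -0.002, -1.0]]
ft_force: [0.4, -0.7, -0.3]
grip_width: 0.0208
gripper_force: 30.8
```

```bash
python3 - <<'E'
from h import *
goto(.5493,-.3025,.10,128)
E
```

```text
turn [ -0.1   -0.16 -12.68] shift cm [-15.54  -9.48  10.17]
```

{"name": "move_arm", "arguments": {
  "plan": [
    [0, 0, -12.7, -15.5, -9.4, 0, -0.9],
    [0, 0, -12.7, -15.5, -9.4, 0, -0.9],
    [0, 0, -12.7, -15.5, -9.4, 3, -0.9],
    [0, 0, -12.7, -15.5, -9.4, 7, -0.9],
    [0, 0, -12.7, -15.5, -9.4, 10, -0.9]
  ]
}}

```text
time_s: 36.05
position: [0.5489, -0.3035, 0.1009]
tool_rot: [[-0.608, 0.794, -0.001], [0.794, 0.608, 0.0], [0.001, -0.001, -1.0]]
ft_force: [-0.6, 0.2, -0.6]
grip_width: 0.0213
gripper_force: 30.7
```

{"name": "move_arm", "arguments": {
  "plan": [
    [0, 0, 0, 0, 0, 0, -0.9],
    [0, 0, 0, 0, 0, 0, -0.9]
  ]
}}

```text
time_s: 36.25
position: [0.55, -0.2999, 0.1032]
tool_rot: [[-0.611, 0.792, -0.002], [0.792, 0.611, 0.002], [0.002, -0.0, -1.0]]
ft_force: [-0.1, -1.0, 0.2]
grip_width: 0.0209
gripper_force: 30.7
```

```bash
python3 - <<'E'
from h import *
goto(.5493,-.3025,.0215,128)
p=env.get_image('wrist')
for d in env.outline_of('tray',p):
    if d['conf']>.4:print(d['conf'],d['bbox'],rect(p,d['mask'],.018))
E
```

```text
turn [-0.02 -0.13 -0.33] shift cm [-0.18 -0.21  8.17]
```

{"name": "move_arm", "arguments": {
  "plan": [
    [0, 0, 0, -0.2, -0.2, 4, -0.9],
    [0, 0, 0, -0.2, -0.2, 7, -0.9],
    [0, 0, 0, -0.2, -0.2, 8.2, -0.9],
    [0, 0, 0, -0.2, -0.2, 8.2, -0.9],
    [0, 0, 0, -0.2, -0.2, 8.2, -0.9]
  ]
}}

```text
time_s: 36.85
position: [0.5508, -0.3036, 0.0236]
tool_rot: [[-0.612, 0.791, 0.003], [0.791, 0.612, -0.002], [-0.003, 0.001, -1.0]]
ft_force: [0.6, 0.0, -0.4]
grip_width: 0.021
gripper_force: 30.7
```

{"name": "move_arm", "arguments": {
  "plan": [
    [0, 0, 0, 0, 0, 0, -0.3],
    [0, 0, 0, 0, 0, 0, -0.3],
    [0, 0, 0, 0, 0, 0, -0.3]
  ]
}}

```text
time_s: 37.15
position: [0.5501, -0.3035, 0.0224]
tool_rot: [[-0.611, 0.792, 0.001], [0.792, 0.611, -0.001], [-0.001, 0.0, -1.0]]
ft_force: [-0.1, -0.7, 0.3]
grip_width: 0.0296
gripper_force: 0.0
```

{"name": "move_arm", "arguments": {
  "plan": [
    [0, 0, 0, 0, 0, -5, -0.3],
    [0, 0, 0, 0, 0, -10, -0.3],
    [0, 0, 0, 0, 0, -20, -0.3],
    [0, 0, 0, 0, 0, -25, -0.3],
    [0, 0, 0, 0, 0, -25, -0.3]
  ]
}}

```text
time_s: 37.65
position: [0.5493, -0.303, 0.2742]
tool_rot: [[-0.611, 0.792, 0.001], [0.792, 0.611, -0.0], [-0.001, 0.0, -1.0]]
ft_force: [0.8, -0.5, -0.4]
grip_width: 0.0298
gripper_force: 0.0
```

```bash
python3 - <<'E'
from h import *
p=env.get_image('wrist');cv2.imwrite('pics/w14.png',p['color'][:,:,::-1])
from jk import jack
print(jack(p,np.array([.605,-.373]),.004),jack(p,np.array([.549,-.302]),.004))
for d in env.outline_of('tray',p):
    if d['conf']>.6:print(d['conf'],rect(p,d['mask'],.018))
p=env.get_image('top')
for k,z in(('tester',.032),('fence',.034),('driver',.01)):
    for d in env.outline_of(k,p):
        if d['conf']>.5:print(k,d['conf'],rect(p,d['mask'],z))
print(env.observe()['position'],env.observe()['q'])
goto(.50,.33,.27,22)
E
```

```text
n 364 V pct [ 41.15 106.   123.   132.   139.  ]
n 452 V pct [ 37.75 102.   123.   129.   137.  ]
[602.5, -370.1, 40.5, 21.4, 128.2] [550.3, -304.4, 36.5, 21.7, 127.2]
0.64 [578.7, -339.2, 200.9, 110.5, 128.0]
fence 0.87 [633.9, 350.5, 133.8, 27.2, 104.9]
fence 0.77 [355.2, 519.1, 95.4, 13.6, 115.8]
fence 0.66 [510.1, 511.0, 96.4, 17.0, 104.2]
driver 0.82 [622.0, 527.8, 159.8, 28.1, 87.5]
[ 0.5493592  -0.30304361  0.27006865] [-3.96761588e+01  2.88038067e+01  5.63793700e+01 -1.13386072e-03
  9.49705795e+01 -7.73344384e+01]
turn [-1.6000e-01 -7.0000e-02  1.0566e+02] shift cm [53.13 34.77  0.12]
```

View pics/w14.png

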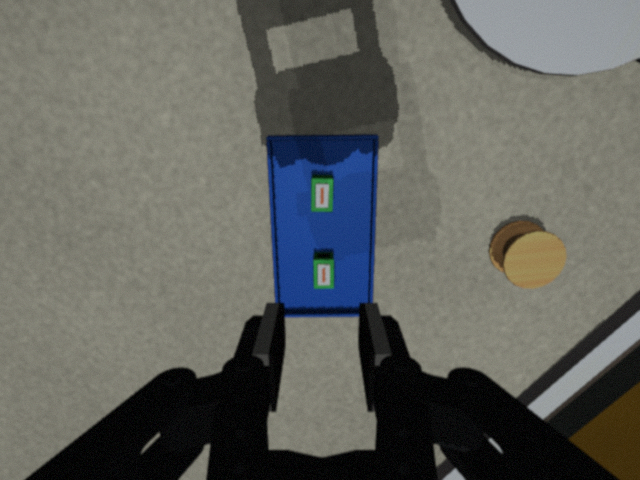

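Both jacks stand in the tray at (322,195) and (323,272). The tester has been nudged to about (0.502, 0.365), so I go there to measure it against the fence.

{"name": "move_arm", "arguments": {
  "plan": [
    [0, 0, -43, 53, 34.7, 0, 0.5],
    [0, 0, -43, 53, 34.7, 0, 0.8],
    [0, 0, -43, 53, 34.7, 0, 1],
    [0, 0, -43, 53, 34.7, 0, 1],
    [0, 0, -43, 53, 34.7, 0, 1]
  ]
}}

```text
time_s: 38.45
position: [0.5294, -0.0521, 0.27]
tool_rot: [[-0.988, 0.157, -0.003], [0.157, 0.988, 0.001], [0.003, 0.001, -1.0]]
ft_force: [0.5, -0.0, -0.2]
grip_width: 0.0849
gripper_force: 0.0
```

```bash
python3 - <<'E'
from h import *
goto(.55,.36,.27,200)
E
```

```text
turn [  0.08  -0.16 -29.03] shift cm [4.430e+00 4.102e+01 4.000e-02]
```

{"name": "move_arm", "arguments": {
  "plan": [
    [0, 0, -29, 4.4, 40.8, 0, 1],
    [0, 0, -29, 4.4, 40.8, 0, 1],
    [0, 0, -29, 4.4, 40.8, 0, 1],
    [0, 0, -29, 4.4, 40.8, 0, 1],
    [0, 0, -29, 4.4, 40.8, 0, 1]
  ]
}}

```text
time_s: 38.95
position: [0.5437, 0.1975, 0.2699]
tool_rot: [[-0.941, -0.338, -0.003], [-0.338, 0.941, -0.0], [0.003, 0.001, -1.0]]
ft_force: [0.7, 0.3, 0.4]
grip_width: 0.0852
gripper_force: 0.0
```

```bash
python3 - <<'E'
from h import *
goto(.55,.36,.27,200)
E
```

```text
turn [ 0.03 -0.17 -0.27] shift cm [-6.08 15.08 -0.02]
```

{"name": "move_arm", "arguments": {
  "plan": [
    [0, 0, 0, -6, 15, 0, 1],
    [0, 0, 0, -6, 15, 0, 1],
    [0, 0, 0, -6, 15, 0, 1],
    [0, 0, 0, -6, 15, 0, 1],
    [0, 0, 0, -6, 15, 0, 1]
  ]
}}

```text
time_s: 39.45
position: [0.5499, 0.3583, 0.2693]
tool_rot: [[-0.941, -0.338, -0.003], [-0.338, 0.941, -0.001], [0.003, -0.0, -1.0]]
ft_force: [0.0, -1.0, -0.1]
grip_width: 0.0851
gripper_force: 0.0
```

{"name": "move_arm", "arguments": {
  "plan": [
    [0, 0, 0, 0, 0, 0, 1],
    [0, 0, 0, 0, 0, 0, 1]
  ]
}}

```text
time_s: 39.65
position: [0.5508, 0.3553, 0.2714]
tool_rot: [[-0.942, -0.334, -0.0], [-0.334, 0.942, -0.0], [0.001, -0.0, -1.0]]
ft_force: [-0.3, -0.3, 0.1]
grip_width: 0.0853
gripper_force: 0.0
```

```bash
cat > fen.py <<'E'
from h import *
def look(name='wrist'):
    p=env.get_image(name);print(name,'TCP',np.round(env.observe()['position'],4))
    for k,z in(('tester',.032),('fence',.034)):
        for d in env.outline_of(k,p):
            if d['conf']>.35:print(k,round(d['conf'],2),np.round(d['bbox']),rect(p,d['mask'],z))
    for k,z in(('tester_nose',.016),('button_face',.018),('tester',0),('fence',0)):
        for d in env.tip_of(k,p):
            if d['conf']>.35:print(k,round(d['conf'],2),np.round(d['pixel']),np.round(px2w(p,d['pixel'],z),4))
    return p
if __name__=='__main__':
    p=look();np.save('w15.npy',p['color']);look('top')
    p=env.get_image('top');print('jacks',[(round(d['conf'],2),np.round(d['bbox'])) for d in env.outline_of('jack1',p)])
    p=env.get_image('scene');print('jacks',[(round(d['conf'],2),np.round(d['bbox'])) for d in env.outline_of('jack1',p)])
E
python3 fen.py
```

```text
wrist TCP [0.5508 0.3554 0.2717]
tester 0.65 [352. 149.  69. 144.] [502.4, 366.3, 129.0, 61.4, 21.7]
fence 0.97 [483. 207.  98.  24.] [509.1, 509.6, 98.2, 16.1, 105.6]
fence 0.89 [570.  54. 119.  30.] [359.8, 516.5, 100.9, 13.0, 114.1]
fence 0.59 [293. 266. 129.  37.] [631.1, 351.6, 128.9, 28.3, 104.5]
tester_nose 0.91 [344. 215.] [[0.5672 0.386 ]]
button_face 0.8 [345.  78.] [[0.4439 0.3397]]
tester 0.72 [347. 154.] [[0.5097 0.3681]]
fence 0.97 [562.  49.] [[0.3505 0.5243]]
fence 0.91 [296. 252.] [[0.6291 0.352 ]]
fence 0.64 [478. 194.] [[0.5018 0.5137]]
top TCP [0.5505 0.3567 0.2716]
fence 0.59 [344. 196.  15.  18.] [712.1, 34.7, 43.5, 42.2, 0.1]
fence 0.52 [235. 219.  24.  14.] [641.7, 318.1, 59.2, 22.5, 102.1]
tester_nose 0.8 [204. 252.] [[0.5638 0.3933]]
tester_nose 0.45 [222. 224.] [[0.6382 0.3505]]
button_face 0.51 [222. 298.] [[0.4429 0.3414]]
tester 0.66 [217. 273.] [[0.5107 0.362 ]]
tester 0.48 [439. 183.] [[ 0.7596 -0.2314]]
fence 0.73 [321. 272.] [[0.514  0.0877]]
fence 0.63 [226. 226.] [[0.637  0.3433]]
fence 0.54 [147. 334.] [[0.3511 0.5344]]
jacks [(0.54, array([497., 240.,  15.,  10.]))]
jacks [(0.71, array([122., 339.,  16.,  24.])), (0.67, array([151., 310.,  22.,  17.]))]
```

```bash
python3 - <<'E'
from h import *
goto(.5075,.368,.10,201.7)
E
```

```text
turn [ 0.    0.   -2.06] shift cm [ 3.68  2.48 17.15]
```

{"name": "move_arm", "arguments": {
  "plan": [
    [0, 0, -2, 3.7, 2.4, 5, 1],
    [0, 0, -2, 3.7, 2.4, 10, 1],
    [0, 0, -2, 3.7, 2.4, 15, 1],
    [0, 0, -2, 3.7, 2.4, 17, 1],
    [0, 0, -2, 3.7, 2.4, 17, 1]
  ]
}}

```text
time_s: 41.05
position: [0.5054, 0.3662, 0.0972]
tool_rot: [[-0.929, -0.369, -0.008], [-0.369, 0.929, -0.004], [0.009, -0.001, -1.0]]
ft_force: [-1.3, 0.3, 0.9]
grip_width: 0.0854
gripper_force: 0.0
```

{"name": "move_arm", "arguments": {
  "plan": [
    [0, 0, 0, 0, 0, 0, 1],
    [0, 0, 0, 0, 0, 0, 1]
  ]
}}

```text
time_s: 41.25
position: [0.5088, 0.3677, 0.104]
tool_rot: [[-0.93, -0.369, 0.004], [-0.369, 0.93, 0.002], [-0.004, 0.0, -1.0]]
ft_force: [-0.5, -1.1, -0.2]
grip_width: 0.0853
gripper_force: 0.0
```

```bash
python3 - <<'E'
from fen import *
p=look()
# yellow case
h=cv2.cvtColor(p['color'],cv2.COLOR_RGB2HSV);m=cv2.inRange(h,(20,120,60),(35,255,255))
n,l,st,c=cv2.connectedComponentsWithStats(m);i=1+np.argmax(st[1:,4]);print(st[i],rect(p,l==i,.032))
goto(.5075,.368,.012,201.7)
E
```

```text
wrist TCP [0.5087 0.3676 0.104 ]
tester 0.66 [323. 238. 117. 222.] [501.2, 366.1, 130.7, 60.5, 21.5]
fence 0.9 [614. 104.  52.  26.] [375.8, 475.0, 25.5, 11.0, 111.7]
fence 0.79 [531. 325. 156.  46.] [503.9, 504.2, 99.9, 23.2, 106.1]
fence 0.78 [260. 405. 143.  66.] [619.6, 368.1, 93.8, 43.0, 104.9]
tester_nose 0.63 [324. 333.] [[0.5653 0.3914]]
button_face 0.59 [324. 125.] [[0.4409 0.3419]]
tester 0.94 [324. 236.] [[0.5067 0.3685]]
fence 0.75 [523. 308.] [[0.505  0.5172]]
fence 0.66 [246. 373.] [[0.6278 0.3542]]
[ 269  143  112  199 5803] [504.9, 367.5, 121.4, 59.5, 21.6]
turn [ 0.    0.05 -0.06] shift cm [-0.    0.08  9.01]
```

{"name": "move_arm", "arguments": {
  "plan": [
    [0, 0, 0, 0, 0, 4, 1],
    [0, 0, 0, 0, 0, 7, 1],
    [0, 0, 0, 0, 0, 9, 1],
    [0, 0, 0, 0, 0, 9, 1],
    [0, 0, 0, 0, 0, 9, 1]
  ]
}}

```text
time_s: 42.1
position: [0.5079, 0.3673, 0.0122]
tool_rot: [[-0.93, -0.369, 0.001], [-0.369, 0.93, 0.0], [-0.001, 0.0, -1.0]]
ft_force: [-0.1, -0.4, 0.7]
grip_width: 0.0853
gripper_force: 0.0
```

{"name": "move_arm", "arguments": {
  "plan": [
    [0, 0, 0, 0, 0, 0, 0.2],
    [0, 0, 0, 0, 0, 0, 0.2],
    [0, 0, 0, 0, 0, 0, 0.2],
    [0, 0, 0, 0, 0, 0, 0.2],
    [0, 0, 0, 0, 0, 0, 0.2]
  ]
}}

```text
time_s: 42.6
position: [0.5081, 0.3677, 0.0132]
tool_rot: [[-0.93, -0.369, 0.002], [-0.369, 0.93, 0.002], [-0.003, 0.001, -1.0]]
ft_force: [-0.9, 0.4, 6.6]
grip_width: 0.0594
gripper_force: 33.0
```

```bash
python3 - <<'E'
from h import *
s=env.observe();print(s['position'],s['grip_width'],s['gripper_force'],s['ft_force'])
F=np.array([.6292,.3515]);a=np.radians(14.5);u=np.array([np.cos(a),np.sin(a)])
# TCP sits ~+2mm of tester centre along its x
goto(*(F-(.060+.004-.0025)*u),s['position'][2],194.5)
E
```

```text
[0.50813461 0.36772089 0.0131781 ] 0.0593573689008012 33.011687994003296 [-0.85250751  0.44587397  6.56807575]
turn [0.04 0.16 7.14] shift cm [-4.55 -5.21  0.01]
```

Gripped at 59 mm. I rotate it by 7° and slide it toward the fence, 4 mm short.

{"name": "move_arm", "arguments": {
  "plan": [
    [0, 0, 2, -1, -1.2, -0.1, 0.2],
    [0, 0, 4, -2.2, -2.6, -0.1, 0.2],
    [0, 0, 6, -3.5, -4, -0.1, 0.2],
    [0, 0, 7, -4.5, -5.2, 0, 0.2],
    [0, 0, 7, -4.5, -5.2, 0, 0.2]
  ]
}}

```text
time_s: 43.1
position: [0.5718, 0.3343, 0.0132]
tool_rot: [[-0.968, -0.249, 0.004], [-0.249, 0.968, 0.001], [-0.004, 0.0, -1.0]]
ft_force: [1.6, -2.2, 7.1]
grip_width: 0.0593
gripper_force: 34.4
```

{"name": "move_arm", "arguments": {
  "plan": [
    [0, 0, 0, 0, 0, 0, 0.2],
    [0, 0, 0, 0, 0, 0, 0.2],
    [0, 0, 0, 0, 0, 0, 0.2]
  ]
}}

```text
time_s: 43.4
position: [0.5718, 0.3343, 0.0132]
tool_rot: [[-0.968, -0.25, 0.006], [-0.25, 0.968, 0.001], [-0.006, -0.001, -1.0]]
ft_force: [3.4, -2.2, 6.6]
grip_width: 0.0592
gripper_force: 34.3
```

{"name": "move_arm", "arguments": {
  "plan": [
    [0, 0, 0, 0, 0, 0, 1],
    [0, 0, 0, 0, 0, 0, 1],
    [0, 0, 0, 0, 0, 0, 1],
    [0, 0, 0, 0, 0, 0, 1],
    [0, 0, 0, 0, 0, 0, 1]
  ]
}}

```text
time_s: 43.9
position: [0.5685, 0.3354, 0.0114]
tool_rot: [[-0.968, -0.253, -0.0], [-0.253, 0.968, -0.0], [0.0, -0.0, -1.0]]
ft_force: [-0.4, 0.8, 0.0]
grip_width: 0.0852
gripper_force: 0.0
```

{"name": "move_arm", "arguments": {
  "plan": [
    [0, 0, 0, 0, 0, -5, 1],
    [0, 0, 0, 0, 0, -10, 1],
    [0, 0, 0, 0, 0, -16, 1],
    [0, 0, 0, 0, 0, -16, 1],
    [0, 0, 0, 0, 0, -16, 1]
  ]
}}

```text
time_s: 44.4
position: [0.5691, 0.3357, 0.1735]
tool_rot: [[-0.967, -0.253, 0.004], [-0.253, 0.967, 0.001], [-0.004, 0.0, -1.0]]
ft_force: [0.2, -0.1, -1.2]
grip_width: 0.0852
gripper_force: 0.0
```

```bash
python3 - <<'E'
from fen import *
p=look()
h=cv2.cvtColor(p['color'],cv2.COLOR_RGB2HSV);m=cv2.inRange(h,(20,120,60),(35,255,255))
n,l,st,c=cv2.connectedComponentsWithStats(m);i=1+np.argmax(st[1:,4]);print(st[i],rect(p,l==i,.032))
E
```

```text
wrist TCP [0.5683 0.3354 0.1711]
tester 0.71 [320. 212.  88. 175.] [565.3, 332.3, 130.0, 59.5, 14.5]
fence 0.81 [569. 203. 139.  27.] [509.3, 505.8, 100.8, 16.3, 105.8]
fence 0.75 [ 32. 140.  65. 274.] [576.6, 127.0, 189.7, 42.9, 179.7]
fence 0.71 [323. 301. 164.  36.] [629.8, 351.7, 129.8, 31.0, 104.7]
fence 0.7 [621.   4.  38.   8.] [384.3, 478.2, 23.8, 3.3, 104.7]
tester_nose 0.87 [317. 289.] [[0.6314 0.3477]]
button_face 0.7 [318. 125.] [[0.5034 0.3152]]
button_face 0.49 [317. 210.] [[0.5647 0.3307]]
tester 0.88 [317. 213.] [[0.572  0.3327]]
tester 0.51 [  6. 191.] [[0.6178 0.0853]]
fence 0.92 [559. 190.] [[0.5039 0.5161]]
[ 277  138   85  158 3592] [569.5, 333.6, 121.4, 60.0, 14.5]
```

```bash
python3 - <<'E'
from h import *
a=np.radians(14.5);u=np.array([np.cos(a),np.sin(a)]);B=np.array([.5022,.3160])
goto(*(B-.035*u),.012,194.5);print(env.observe()['q'])
E
```

```text
turn [-0.01 -0.13  0.14] shift cm [10.34 -0.18 15.83]
[ 2.02841044e+01  3.55137022e+01  6.05861426e+01 -2.75841732e-04
  8.40356530e+01 -8.43553663e+01]
```

{"name": "move_arm", "arguments": {
  "plan": [
    [0, 0, 0, 5, -0.2, 0, -1],
    [0, 0, 0, 10.3, -0.2, 0, -1],
    [0, 0, 0, 10.3, -0.2, 0, -1],
    [0, 0, 0, 10.3, -0.2, 5, -1],
    [0, 0, 0, 10.3, -0.2, 10, -1]
  ]
}}

```text
time_s: 45.25
position: [0.4702, 0.3078, 0.0714]
tool_rot: [[-0.967, -0.253, 0.004], [-0.253, 0.968, 0.002], [-0.004, 0.0, -1.0]]
ft_force: [0.1, 0.6, 0.3]
grip_width: 0.0119
gripper_force: 0.0
```

{"name": "move_arm", "arguments": {
  "plan": [
    [0, 0, 0, 0, 0, 3, -1],
    [0, 0, 0, 0, 0, 5.6, -1],
    [0, 0, 0, 0, 0, 5.6, -1],
    [0, 0, 0, 0, 0, 5.6, -1]
  ]
}}

```text
time_s: 45.65
position: [0.4699, 0.3076, 0.0159]
tool_rot: [[-0.968, -0.253, 0.0], [-0.253, 0.968, 0.0], [-0.0, 0.0, -1.0]]
ft_force: [0.5, -0.3, -0.4]
grip_width: -0.0
gripper_force: 0.0
```

```bash
python3 - <<'E'
from fen import *
a=np.radians(14.5);u=np.array([np.cos(a),np.sin(a)]);B=np.array([.5022,.3160])
s=env.observe();print(s['grip_width'],s['ft_force'])
goto(*(B-.011*u),.012,194.5)
look()
E
```

```text
-3.915903866695636e-05 [ 0.4626334  -0.34236629 -0.35318189]
turn [0.   0.01 0.14] shift cm [-2.23 -0.    0.39]
wrist TCP [0.4703 0.3078 0.0166]
tester 0.8 [320. 435.  18.  47.] [510.9, 318.0, 23.2, 7.0, 14.7]
fence 0.62 [619. 466.  35.  27.] [494.6, 442.4, 17.0, 12.6, 104.7]
```

{"name": "move_arm", "arguments": {
  "plan": [
    [0, 0, 0, -1.5, 0, 0.2, -1],
    [0, 0, 0, -2, 0, 0.2, -1],
    [0, 0, 0, -2.3, 0, 0.2, -1],
    [0, 0, 0, -2.5, 0, 0.2, -1],
    [0, 0, 0, -2.5, 0, 0.2, -1]
  ]
}}

```text
time_s: 46.5
position: [0.4931, 0.3136, 0.0135]
tool_rot: [[-0.968, -0.253, -0.001], [-0.253, 0.968, -0.0], [0.001, -0.0, -1.0]]
ft_force: [-3.0, -1.7, 1.2]
grip_width: -0.0001
gripper_force: 1.1
```

{"name": "move_arm", "arguments": {
  "plan": [
    [0, 0, 0, -0.2, 0, 0, -1],
    [0, 0, 0, -0.3, 0, 0, -1],
    [0, 0, 0, -0.3, 0, 0, -1]
  ]
}}

```text
time_s: 46.8
position: [0.4961, 0.3145, 0.0135]
tool_rot: [[-0.968, -0.253, -0.001], [-0.253, 0.968, -0.0], [0.001, -0.0, -1.0]]
ft_force: [-4.3, -1.7, 2.1]
grip_width: 0.0003
gripper_force: 2.0
```

{"name": "move_arm", "arguments": {
  "plan": [
    [0, 0, 0, -0.1, 0, 0, -1],
    [0, 0, 0, -0.2, 0, 0, -1],
    [0, 0, 0, -0.2, 0, 0, -1]
  ]
}}

```text
time_s: 47.1
position: [0.4981, 0.315, 0.0134]
tool_rot: [[-0.968, -0.253, -0.001], [-0.253, 0.968, -0.0], [0.001, -0.0, -1.0]]
ft_force: [-4.9, -2.0, 2.5]
grip_width: -0.0003
gripper_force: 2.7
```

{"name": "move_arm", "arguments": {
  "plan": [
    [0, 0, 0, -0.1, 0, 0, -1],
    [0, 0, 0, -0.2, 0, 0, -1],
    [0, 0, 0, -0.2, 0, 0, -1]
  ]
}}

```text
time_s: 47.4
position: [0.4985, 0.3151, 0.0134]
tool_rot: [[-0.967, -0.253, -0.005], [-0.253, 0.967, -0.002], [0.005, -0.0, -1.0]]
ft_force: [-11.4, -3.8, 8.5]
grip_width: -0.0003
gripper_force: 6.0
```

The button is at its stop. I back off and check the result.

{"name": "move_arm", "arguments": {
  "plan": [
    [0, 0, 0, 0.5, 0, 0, -1],
    [0, 0, 0, 2, 0, 0, -1],
    [0, 0, 0, 5, 0, 0, -1],
    [0, 0, 0, 5, 0, -4, -1],
    [0, 0, 0, 5, 0, -8, -1]
  ]
}}

```text
time_s: 47.9
position: [0.4517, 0.3028, 0.094]
tool_rot: [[-0.968, -0.253, -0.001], [-0.253, 0.968, -0.0], [0.001, -0.0, -1.0]]
ft_force: [0.8, 0.7, -0.3]
grip_width: 0.0002
gripper_force: 0.0
```

{"name": "move_arm", "arguments": {
  "plan": [
    [0, 0, 0, -6, 0, -5, 1],
    [0, 0, 0, -6, 0, -9, 1],
    [0, 0, 0, -6, 0, -9, 1],
    [0, 0, 0, -6, 0, -9, 1],
    [0, 0, 0, -6, 0, -9, 1]
  ]
}}

```text
time_s: 48.4
position: [0.5098, 0.3179, 0.1825]
tool_rot: [[-0.968, -0.253, -0.001], [-0.253, 0.968, -0.0], [0.001, -0.0, -1.0]]
ft_force: [-0.2, -0.2, -0.6]
grip_width: 0.0723
gripper_force: 0.0
```

```bash
python3 - <<'E'
from fen import *
p=look()
h=cv2.cvtColor(p['color'],cv2.COLOR_RGB2HSV);m=cv2.inRange(h,(20,120,60),(35,255,255))
n,l,st,c=cv2.connectedComponentsWithStats(m);i=1+np.argmax(st[1:,4]);print(st[i],rect(p,l==i,.032))
from jk import jack
p=env.get_image('scene');print(np.round(px2w(p,[d['bbox'][:2] for d in env.outline_of('jack1',p)],.016),3))
p=env.get_image('top');print([rect(p,d['mask'],.018) for d in env.outline_of('tray',p)][:2])
E
```

```text
wrist TCP [0.5094 0.3179 0.182 ]
tester 0.97 [321. 283.  81. 157.] [563.8, 331.7, 134.4, 60.0, 14.7]
fence 0.95 [549. 271. 128.  30.] [505.6, 505.0, 100.2, 20.4, 105.7]
fence 0.75 [326. 358. 152.  39.] [627.6, 351.2, 129.9, 39.6, 104.7]
fence 0.59 [607.  88.  66.  27.] [371.0, 484.1, 42.9, 12.6, 114.3]
tester_nose 0.68 [320. 348.] [[0.6319 0.348 ]]
button_face 0.56 [323. 208.] [[0.504  0.3175]]
tester 0.92 [319. 280.] [[0.5742 0.3324]]
fence 0.75 [545. 259.] [[0.504  0.5192]]
[ 284  219   77  138 2886] [569.2, 333.0, 123.4, 60.2, 14.5]
[[ 0.606 -0.374]
 [ 0.561 -0.304]
 [ 0.573  0.331]]
[[577.4, -337.2, 204.9, 111.3, 127.6], [646.8, 318.3, 53.9, 20.7, 102.1]]
```

```bash
python3 -c "
from rig import env
print(env.close_job())"
```

```text
the job is handed in; nothing more can be done
None
```

The job is handed in, though the close call returned no verdict: both green jacks found were capped with the press and set upright in the tray, then the tester's button was pressed fully in against the fence and the tester left there.

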